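Set and clamp the stabiliser leg of a recipe-phone stand

ROBOT

A 7-joint arm with a two-finger parallel gripper is mounted at the origin on a cart in front of the work surface, level with it; the furniture and walls round the work are solid. World frame = base frame: x ahead of the robot, y to its left, z up, the work surface at z = 0. Lengths are in m, angles in rad, forces in N, time in s.
With the tool pointing down it reaches from about 0.425 to 0.875 m from the base axis. Payload 4.7 kg.
Tool frame: the origin (TCP) lies midway between the tips of the shut fingers; the grasp point (between the pads) lies 19 mm behind it; y points along the fingers, z is the direction in which the jaws open and shut, and the axes are right-handed (so a half turn about y gives the same grasp; the last joint's range is limited). The gripper opens to 87 mm and grips with 3 to 60 N. Pads are 19 mm wide; open, the fingers measure 117 mm over their backs; the gripper's body (75 mm by 190 mm) begins 51 mm behind the grasp point.
Start: joints at [1.144, 0.321, -0.07, 1.45, 0.023, 1.371, -0.057], TCP at [0.277, -0.588, 0.223] pointing down, gripper open.
Joint ranges: [-2.86, 2.86], [-0.3, 2.09], [-1.38, 1.24], [0.06, 2.45], [-1.56, 4.7], [0.09, 2.05], [-2.69, 2.69]. Speed limits (rad/s): [2.57, 2.57, 3.14, 3.14, 3.14, 3.14, 3.14].

INTERFACE

Orientations are given as a rotation vector (axis times angle).
In Python, from bench import ctrl gives the robot as it stands.
- The arm moves only by the tool play_rows, never from a script. Its arguments are lists of equal length, an entry for each row: "translation": the shift along the tool's x, y, z in mm, a list of three; "turn": the turn, a rotation vector about the tool's x, y, z in rad, a list of three; "fingers": the opening, from -1 (shut) to 1 (fully open), so that 0 is half open. In form: {"translation": [[dx, dy, dz], ...], "turn": [[wx, wy, wz], ...], "fingers": [fingers, ...]}. A call has exactly 10 rows; each row shifts and turns the commanded pose from where the row before left it, along the tool's axes as they then stand; what a row does not reach is not made up. A row lasts 1/12 s, in which the tool goes at most 41.7 mm and 7.16 degrees, less where a joint would pass 70% of its speed; a pose out of reach is approached as far as the arm can. A call with a gripper value outside its range is refused whole. The fingers move at their own pace and stop on an object; "grip_force" is the grip in N (left out, the last holds). Time passes only in rows, so rows that do not move let the fingers close, or fill a call up. It gives the time, the measured TCP pose, the force and the opening at its end, in the units of the state.
- ctrl.get_state(): the state, without advancing time (a new reading comes with each control period).
- ctrl.get_image(name): name is "side" or "top" or "wrist"; returns the picture (384x512x3 uint8, blue, green, red); there is no depth.
- ctrl.camera_info(name): a dict with "camera_matrix" (3x3 intrinsics, pixels), "R" (3x3) and "t" (3): a world point X has camera coordinates R X + t. Camera axes: x right, y down, z forward; pixel columns grow to the right and rows downward; lengths in m; the calibration is good to about 2 mm. The wrist camera is an equidistant fisheye: a pixel r from the principal point sees the ray r / f radians off the axis. A picture is of the moment at which its call begins: read the wrist's pose just before it. camera_info takes no time and is no camera call; for the wrist camera it gives the pose at the moment of the call.
- ctrl.close_job(): hands the job in, once; it reports no verdict.
The state is a dict: "time": time; "joint_positions": joint angles; "qd": joint speeds; "joint_torque": joint torques, N m; "position": TCP position; "tool_rot": TCP orientation; "ft_force": force on the tool from outside, world axes, zero at the start; "torque": the same for the moment, N m; "grip_width": opening from 0.0 (shut) to 1.0 (fully open).
Only numpy, scipy, OpenCV 4.12 (cv2) and the standard library are available. Lean on these libraries where they do the work, as an engineer would, in place of code of your own. Each camera call takes 0.05 s, during which the arm holds its last target.

TASK

Get the phone stand ready for a recipe video: first press the small blue lever on its head down flat to lock the tilt. Then take hold of the red cam lever on top of the sliding leg, pull the leg out along the rail until its yellow pointer meets the red length mark, and with the leg held at the mark swing the cam lever fully closed, in line with the rail. Finish still holding the leg by its closed lever with a firm grip, the pointer on the mark, and do not disturb the things standing around.

Things in the scene. Friction and masses are not known exactly. Their poses are not given: they have to be found in the camera images.
- phone_stand: Fixed stand: black base 110x145x22 mm, tilted phone cradle on a post (top about 150 mm high), aluminium rail 24 mm wide, top 38 mm high. Origin on the worktop under the rail's centre line, at the base's edge where the rail begins. +y runs along the rail away from the base (165 mm), base and cradle lie at -y, z up. A white ruler lies on the rail's -x side.
- sliding_leg: Black carriage 44x50 mm on the rail, top 52 mm high, aluminium cross foot 130 mm long, red cam lever on top. Slides only along the stand's y (100 mm travel); origin on the worktop under its centre, 30 mm from the stand's when fully in, as at the start. A 3 N spring draws it in: it slips back if let go while the cam is open; pulling takes about 4 N. The closed cam clamps it to the rail.
- leg_pointer (a point): Tip of the small yellow pointer on the carriage, on the ruler's side, 30 mm above the worktop. It moves with the leg.
- length_mark (a point): Tip of the red marker clip on the ruler, 25 mm above the worktop; leave it where it is. The leg is at the mark when the pointer and this point have the same position along the stand's y axis (the leg must be pulled 30 to 65 mm out).
- cam_pivot (a point): Point on the cam lever's vertical pivot axis, at the middle of the lever's height (74 mm above the worktop); the pivot is on the carriage's centre and moves with the leg.
- cam_grip (a point): Grip point of the cam lever, 35 mm from the pivot, same height. The red lever is an upright blade 12 mm thick, 28 mm high (60 to 88 mm above the worktop), from 10 mm behind the pivot to 62 mm ahead of it. Nothing else on the leg is higher than 56 mm, but for a 26 mm wide hub round the pivot, 66 mm high.
- cam_lever (a joint): Angle in rad: 0 closed (blade along the stand's +y, pointing away from the base; a stop); positive open: blade turned clockwise seen from above, towards the stand's +x, up to 1.35. Stays where it is left; turning takes about 0.06 N m, up to 0.15 in the last 0.45 rad where the cam bites.
- head_lever (a joint): Angle in rad: 0 is lowered: level, pointing along the stand's -x (a stop); positive is raised, up to 0.9. Pivots about an axis parallel to the stand's y, 78 mm above the worktop. Stays where it is left; moving it takes about 1 N at its tip.
- head_lever_tip (a point): Top of the blue lever's paddle, 46 mm from its pivot axis; the paddle is 16 mm wide, 18 mm long. When lowered this point is 83 mm above the worktop.
- mug_1: Bystander: cream mug, 84 x 120 x 92 mm, loose on the worktop; origin at the centre of its underside. Leave alone.
- garlic_1: Bystander: garlic bulb, 60 mm, loose on the worktop; origin at the centre of its underside. Leave alone.
- spice_1: Bystander: spice jar with a black cap, 41 x 41 x 105 mm, loose on the worktop; origin at the centre of its underside. Leave alone.
- kitchen_timer: Bystander: round wind-up kitchen timer, 62 x 62 x 51 mm, loose on the worktop; origin at the centre of its underside. Leave alone.
- lemon_1: Bystander: lemon, 78 x 55 x 56 mm, loose on the worktop; origin at the centre of its underside. Leave alone.

How it is judged:
By the outcome, as a careful person would: the job done as asked, in the order asked, and still so for the second after the job is handed in, while the arm keeps its last pose, push and grip.
It also fails if it takes over 46 s, if anything falls off the work surface, if the arm or the gripper's body presses on something with over 40 N, if the wrist force passes 120 N, or if a joint passes its speed limit or range.

## Working session

There is one attempt and no reset: what is moved stays moved. The work goes in short steps, Python scripts to look and compute and a tool call to move; the robot and the scene stay as the last step left them, time stands still between calls to the robot, and variables do not carry over. Pictures are saved under pics/ and viewed, and the job is handed in when it is done.

Besides the shell and the picture viewer there is one more tool, called after ">>>" by a JSON object that holds its "op" and its "data". play_rows: Moves the arm, as the interface text tells. Its arguments: {"type":"object","properties":{"translation":{"type":"array"},"turn":{"type":"array"},"fingers":{"type":"array"},"grip_force":{"type":"number"}},"required":["translation","turn","fingers"]}

```bash
mkdir -p pics; python3 - <<'E'
from bench import ctrl
import cv2
s=ctrl.get_state(); print(s)
for n in("side","top","wrist"):
    cv2.imwrite(f"pics/{n}0.png",ctrl.get_image(n)); print(n,ctrl.camera_info(n))
E
```

```text
{'time': 0.0, 'joint_positions': array([ 1.14412657,  0.32180442, -0.0700895 ,  1.45165495,  0.02263848,
        1.37078214, -0.05693692]), 'qd': array([ 6.14361796e-05,  1.21056862e-03,  2.63861327e-04,  3.39423123e-05,
        1.79459935e-03, -2.05608201e-04,  9.99515712e-05]), 'joint_torque': array([-1.58591829e-04, -4.91292894e+01, -4.04268745e-01, -3.12525451e+01,
       -6.39376324e-02,  4.37380420e-02,  1.98703301e-04]), 'position': array([ 0.27702874, -0.58741388,  0.22148368]), 'tool_rot': array([-0.44355654,  1.97931278, -1.97569909]), 'ft_force': array([-0.14757509,  0.05918476,  0.41209892]), 'torque': array([-0.01660276, -0.00134571,  0.03011953]), 'grip_width': 1.0044629588864231}
side {'camera_matrix': array([[386.01057754,   0.        , 260.22661832],
       [  0.        , 386.01057754, 193.3139122 ],
       [  0.        ,   0.        ,   1.        ]]), 'R': array([[-0.21607482, -0.97622819, -0.01703488],
       [-0.73056688,  0.17322661, -0.66050327],
       [ 0.64775281, -0.130273  , -0.7506299 ]]), 't': array([0.08411424, 0.41125704, 1.06689333])}
top {'camera_matrix': array([[407.20239135,   0.        , 258.36770457],
       [  0.        , 407.20239135, 194.51226714],
       [  0.        ,   0.        ,   1.        ]]), 'R': array([[ 0.39281996, -0.91959642, -0.00590791],
       [-0.82530239, -0.34969228, -0.44338614],
       [ 0.40567036,  0.17904674, -0.89631123]]), 't': array([-0.21882258,  0.42032568,  1.38115165])}
wrist {'camera_matrix': array([[297.31863964,   0.        , 256.56934198],
       [  0.        , 297.31863964, 190.17617657],
       [  0.        ,   0.        ,   1.        ]]), 'R': array([[ 0.4272463 , -0.90413336, -0.00186222],
       [-0.86765544, -0.41058616,  0.28034451],
       [-0.25423342, -0.11816039, -0.95989764]]), 't': array([-0.64942021, -0.03350694,  0.39023285])}
```

View pics/side0.png

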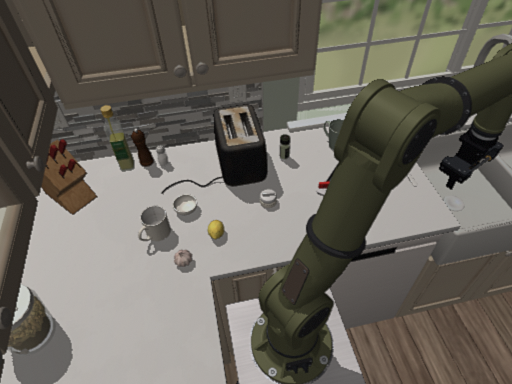

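View pics/top0.png

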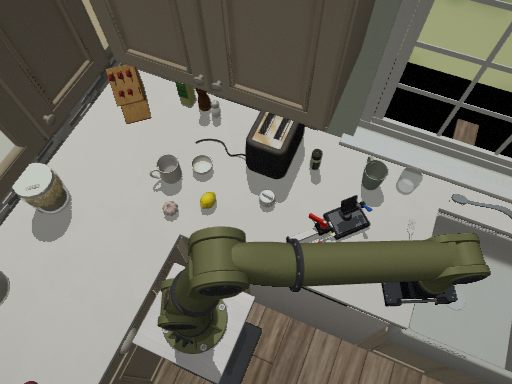

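View pics/wrist0.png

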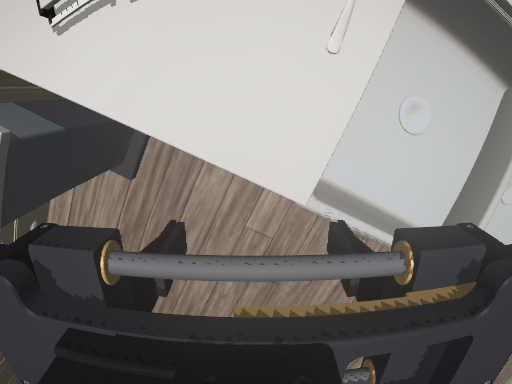

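The top view shows the stand base near (347,220), the red lever near (318,222) and the blue lever at (367,208). The arm partly hides the rail. I'll write the helpers and zoom in.

```bash
cat > h.py <<'E'
import numpy as np, cv2
from scipy.spatial.transform import Rotation as Rn
from bench import ctrl
def ray(ci,u,v,fish=False):
    K=ci["camera_matrix"];R=ci["R"];t=ci["t"]
    x=(u-K[0,2])/K[0,0];y=(v-K[1,2])/K[1,1]
    if fish:
        r=np.hypot(x,y); d=np.array([np.sin(r)*x/max(r,1e-9),np.sin(r)*y/max(r,1e-9),np.cos(r)])
    else: d=np.array([x,y,1.])
    return -R.T@t, R.T@(d/np.linalg.norm(d))
def onz(ci,u,v,z,fish=False):
    c,d=ray(ci,u,v,fish); return c+d*(z-c[2])/d[2]
def proj(ci,X,fish=False):
    p=ci["R"]@np.asarray(X)+ci["t"];K=ci["camera_matrix"]
    if fish:
        th=np.arctan2(np.hypot(p[0],p[1]),p[2]);n=p[:2]/max(np.hypot(p[0],p[1]),1e-9)*th
    else: n=p[:2]/p[2]
    return np.array([K[0,0]*n[0]+K[0,2],K[1,1]*n[1]+K[1,2]])
def tri(rs):
    A=0;b=0
    for c,d in rs:
        P=np.eye(3)-np.outer(d,d);A=A+P;b=b+P@c
    return np.linalg.solve(A,b)
def crop(im,x0,y0,x1,y1,s,fn):
    cv2.imwrite(fn,cv2.resize(im[y0:y1,x0:x1],None,fx=s,fy=s,interpolation=cv2.INTER_CUBIC))
E
python3 - <<'E'
from h import *
crop(cv2.imread("pics/top0.png"),270,150,420,262,5,"pics/topc.png")
ci=ctrl.camera_info("top")
for u,v,z in [(318,222,.074),(367,208,.08),(347,220,.022),(316,160,.05),(374,172,.05),(267,198,.03),(208,200,.03),(170,208,.03),(168,170,.05)]: print(u,v,onz(ci,u,v,z).round(3))
s=ctrl.get_state(); print(Rn.from_rotvec(s["tool_rot"]).as_matrix().round(3))
E
```

```text
318 222 [ 0.465 -0.271  0.074]
367 208 [ 0.584 -0.416  0.08 ]
347 220 [ 0.538 -0.367  0.022]
316 160 [ 0.721 -0.176  0.05 ]
374 172 [ 0.757 -0.4    0.05 ]
267 198 [ 0.502 -0.059  0.03 ]
208 200 [0.407 0.144 0.03 ]
170 208 [0.321 0.26  0.03 ]
168 170 [0.455 0.338 0.05 ]
[[-0.904 -0.001  0.427]
 [-0.427  0.001 -0.904]
 [ 0.    -1.    -0.001]]
```

View pics/topc.png

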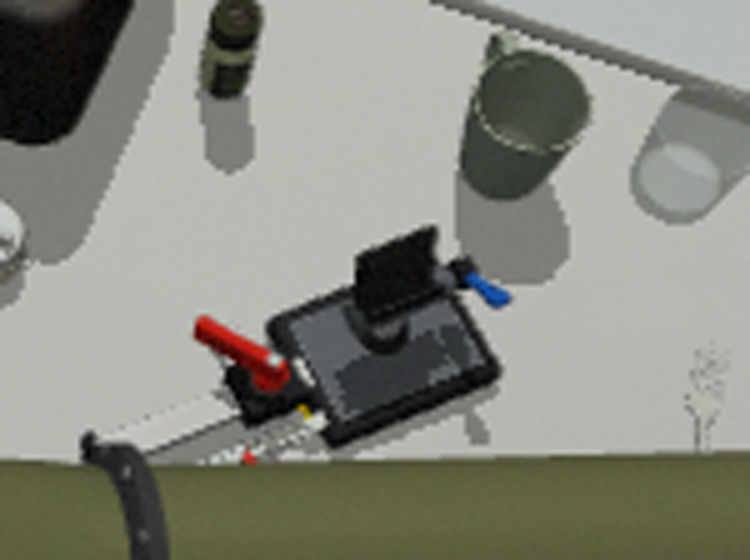

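The red lever is open, pointing up-left, and the red clip is near crop (248,458), mostly hidden by the arm. Now I'll move the tool over the stand to see it with the wrist camera.

>>> {"op": "play_rows", "data": {"translation": [[-28, -4, -5], [-28, -4, -5], [-28, -4, -5], [-28, -4, -5], [-28, -4, -5], [-28, -4, -5], [-28, -4, -5], [-28, -2, -5], [-10, 0, 0], [0, 0, 0]], "turn": [[0, 0, 0], [0, 0, 0], [0, 0, 0], [0, 0, 0], [0, 0, 0], [0, 0, 0], [0, 0, 0], [0, 0, 0], [0, 0, 0], [0, 0, 0]], "fingers": [-1, -1, -1, -1, -1, -1, -1, -1, -1, -1]}}

```text
time: 0.98
position: [0.475, -0.4489, 0.2522]
tool_rot: [-0.447, 1.974, -1.972]
ft_force: [0.3, 0.7, -0.2]
grip_width: 0.331
```

```bash
python3 - <<'E'
from h import *
import pickle
s=ctrl.get_state(); print(s["time"],s["position"],s["joint_positions"].round(2))
ci={};im={}
for n in("wrist","top","side"):
    ci[n]=ctrl.camera_info(n); im[n]=ctrl.get_image(n)
pickle.dump((ci,im),open("v1.pkl","wb"))
crop(im["wrist"],0,0,512,384,1.5,"pics/w1.png")
crop(im["top"],270,150,420,262,5,"pics/t1.png")
crop(im["side"],290,100,450,220,5,"pics/s1.png")
E
```

```text
0.9833 [ 0.47504268 -0.44889546  0.25216234] [ 0.86  0.32 -0.19  1.39  0.06  1.43 -0.45]
```

View pics/w1.png

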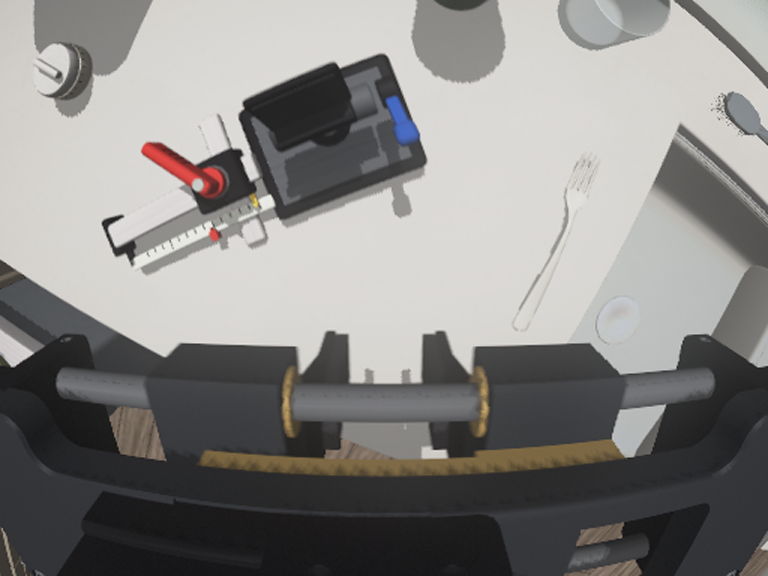

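View pics/t1.png

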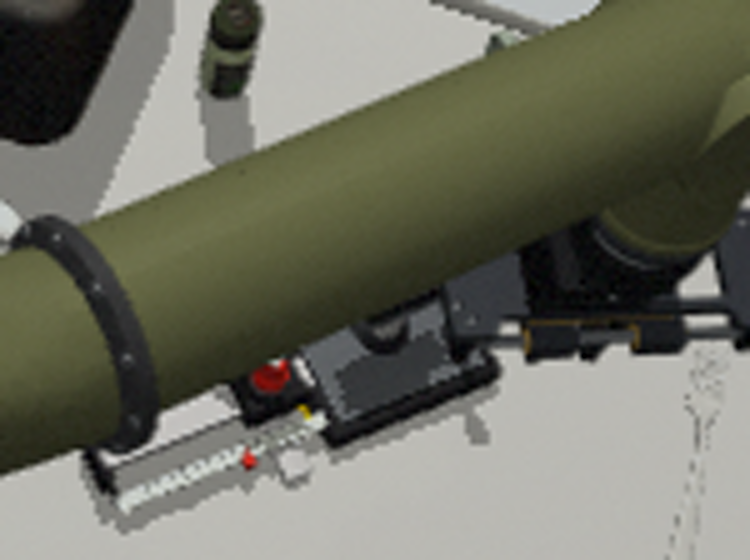

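View pics/s1.png

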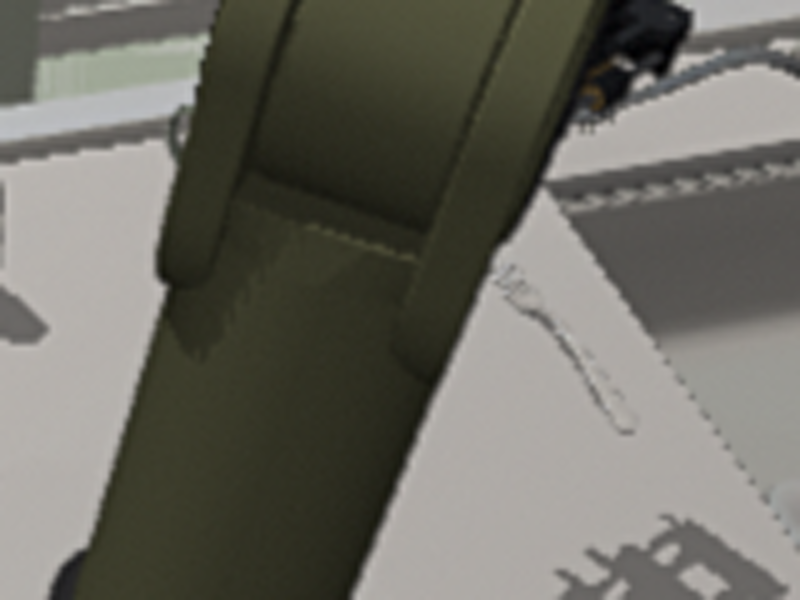

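The wrist view (×1.5) shows the stand clearly: blue paddle (403,125), cam hub (200,186), lever tip (150,150), yellow pointer (256,200), red clip (214,235). I'll zoom in and fit the stand frame.

```bash
python3 - <<'E'
from h import *
import pickle
ci,im=pickle.load(open("v1.pkl","rb"))
crop(im["wrist"],60,25,300,190,3.3,"pics/w1c.png")
h=cv2.cvtColor(im["wrist"],cv2.COLOR_BGR2HSV)
for nm,lo,hi in [("blue",(105,120,60),(130,255,255)),("yel",(20,120,100),(35,255,255)),("red",(0,150,90),(6,255,255))]:
    m=cv2.inRange(h,lo,hi)
    if nm=="red": m|=cv2.inRange(h,(172,150,90),(180,255,255))
    m[200:]=0
    n,l,st,c=cv2.connectedComponentsWithStats(m)
    for i in range(1,n):
        if st[i,4]>4:
            pts=np.argwhere(l==i)[:,::-1]
            print(nm,st[i],c[i].round(1),cv2.boxPoints(cv2.minAreaRect(pts.astype(np.float32))).round(1).tolist())
E
```

```text
blue [257  64  22  32 360] [267.3  80.8] [[252.39999389648438, 67.80000305175781], [265.20001220703125, 61.400001525878906], [280.0, 91.0], [267.20001220703125, 97.4000015258789]]
yel [167 129   5   9  27] [169.  132.8] [[166.0, 130.0], [168.8000030517578, 128.60000610351562], [172.39999389648438, 135.8000030517578], [169.60000610351562, 137.1999969482422]]
red [ 95  96  54  35 623] [121.7 111.4] [[90.4000015258789, 107.19999694824219], [98.80000305175781, 90.4000015258789], [151.60000610351562, 116.80000305175781], [143.1999969482422, 133.60000610351562]]
red [140 153   6   7  27] [142.2 156.1] [[138.5, 155.5], [141.5, 152.5], [146.0, 157.0], [143.0, 160.0]]
```

View pics/w1c.png

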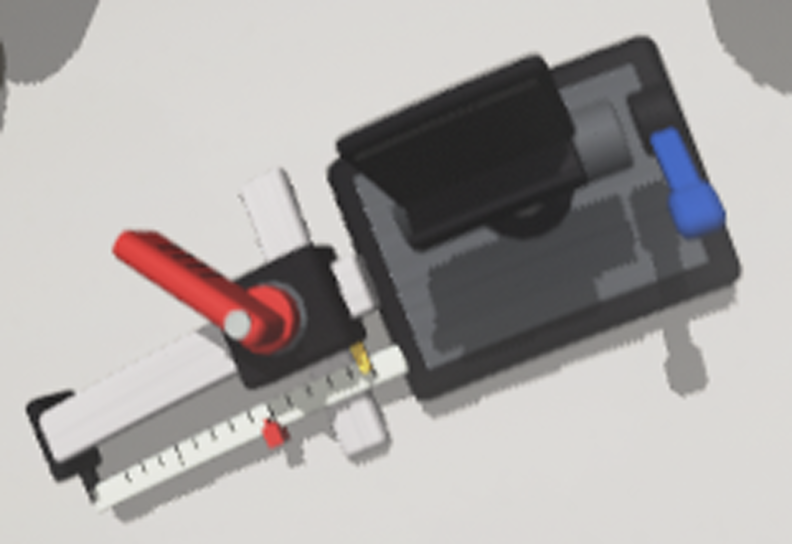

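```bash
cat > fit.py <<'E'
from h import *
import pickle
ci,im=pickle.load(open("v1.pkl","rb"));W=ci["wrist"]
def P(u,v,z): return onz(W,u/3.3+60,v/3.3+25,z,True)
if __name__=="__main__":
    for n,a in dict(railU1=(220,328,.038),railU2=(40,412,.038),railL1=(235,372,.038),railL2=(65,458,.038),
     frT=(328,178,.022),frB=(410,385,.022),bR=(740,278,.022),tR=(648,40,.022),boL=(430,398,.022),
     ptr=(369,374,.030),clip=(272,422,.025),clip2=(283,443,.025),pin=(237,323,.092),hub=(272,318,.066),
     levU=(135,232,.088),levL=(115,245,.088),pad=(697,208,.083+.03),padr=(668,140,.085),
     carA=(228,292,.052),carB=(330,250,.052),carC=(362,340,.052),carD=(248,385,.052)).items():
        print(n,(P(*a)*1000).round(1))
    d=[P(40,412,.038)-P(220,328,.038),P(65,458,.038)-P(235,372,.038),P(430,398,.022)-P(738,285,.022),P(340,160,.022)-P(640,40,.022)]
    for q in d: print(np.degrees(np.arctan2(q[1],q[0])))
    q=P(328,178,.022)-P(410,385,.022);print("x ax",np.degrees(np.arctan2(q[1],q[0])),np.linalg.norm(q))
E
python3 fit.py
```

```text
railU1 [ 454.  -266.2   38. ]
railU2 [ 385.2 -193.2   38. ]
railL1 [ 439.8 -279.2   38. ]
railL2 [ 371.  -212.7   38. ]
frT [ 525.8 -280.3   22. ]
frB [ 461.5 -347.3   22. ]
bR [ 557.1 -449.5   22. ]
tR [ 628.2 -375.    22. ]
boL [ 460.1 -357.1   22. ]
ptr [ 460.4 -331.3   30. ]
clip [ 423.2 -298.2   25. ]
clip2 [ 416.9 -306.    25. ]
pin [ 471.2 -293.2   92. ]
hub [ 472.4 -295.9   66. ]
levU [ 485.3 -239.8   88. ]
levL [ 478.  -233.4   88. ]
pad [ 567.8 -420.6  113. ]
padr [ 586.4 -402.5   85. ]
carA [ 471.7 -269.6   52. ]
carB [ 502.5 -302.9   52. ]
carC [ 476.1 -328.5   52. ]
carD [ 441.2 -291.5   52. ]
133.2968569220913
135.94135120122047
135.39219567052206
135.64626368898448
x ax 46.22512421593361 0.09288262664261256
```

```bash
cat > stand.py <<'E'
from fit import *
a=np.radians(135.5);YH=np.array([np.cos(a),np.sin(a),0]);XH=np.array([np.sin(a),-np.cos(a),0]);O=np.array([.4934,-.317,0])
def S(p): p=np.asarray(p)-O; return np.array([p@XH,p@YH,p[2]])
def Wd(s): return O+s[0]*XH+s[1]*YH+np.array([0,0,s[2]])
E
python3 - <<'E'
from stand import *
T=ctrl.camera_info("top")
im0=cv2.imread("pics/top0.png");h=cv2.cvtColor(im0,cv2.COLOR_BGR2HSV)
m=cv2.inRange(h,(105,120,60),(130,255,255));m[:190]=0;m[225:]=0;m[:,:350]=0;m[:,385:]=0
p=np.argwhere(m)[:,::-1];print(len(p),p.min(0),p.max(0))
def wr(u,v): return ray(W,u/3.3+60,v/3.3+25,True)
for nm,w,t in [("pad",(697,208),(370,208.8)),("root",(664,140),(363.8,205))]:
    X=tri([wr(*w),ray(T,*t)]);print(nm,X,S(X),proj(T,X),proj(W,X,True)*3.3-np.array([60,25])*3.3)
# paddle ray in plane y
for w in [(697,208),(695,182),(715,215),(690,236),(664,140)]:
  for y in (-.122,-.126,-.13):
    c,d=wr(*w);sc=S(c);sd=np.array([d@XH,d@YH,d[2]]);k=(y-sc[1])/sd[1];print(w,y,(sc+k*sd).round(4))
for n,a in dict(postT=(540,60,.15),postL=(345,140,.15),cr=(580,130,.13),crb=(415,235,.11)).items(): print(n,S(P(*a)).round(3))
E
```

```text
25 [363 204] [371 210]
pad [ 0.56750193 -0.42223224  0.11302309] [-0.02311821 -0.12661149  0.11302309] [369.56503623 208.56482095] [701.55823378 211.22512713]
root [ 0.58527094 -0.40142093  0.08987774] [ 0.00417993 -0.1246984   0.08987774] [363.823586  205.0172084] [663.76447318 139.79254807]
(697, 208) -0.122 [-0.0241 -0.122   0.169 ]
(697, 208) -0.126 [-0.0215 -0.126   0.1076]
(697, 208) -0.13 [-0.0189 -0.13    0.0462]
(695, 182) -0.122 [-0.0194 -0.122   0.1931]
(695, 182) -0.126 [-0.0157 -0.126   0.1377]
(695, 182) -0.13 [-0.0119 -0.13    0.0823]
(715, 215) -0.122 [-0.0285 -0.122   0.2139]
(715, 215) -0.126 [-0.027  -0.126   0.1638]
(715, 215) -0.13 [-0.0256 -0.13    0.1137]
(690, 236) -0.122 [-0.0287 -0.122   0.0876]
(690, 236) -0.126 [-0.0273 -0.126   0.0058]
(690, 236) -0.13 [-0.0259 -0.13   -0.0761]
(664, 140) -0.122 [-0.0016 -0.122   0.1375]
(664, 140) -0.126 [ 0.0067 -0.126   0.0682]
(664, 140) -0.13 [ 0.0149 -0.13   -0.0012]
postT [ 0.029 -0.098  0.15 ]
postL [ 0.03  -0.041  0.15 ]
cr [ 0.01  -0.101  0.13 ]
crb [ 0.002 -0.042  0.11 ]
```

Stand frame: origin about (0.493,-0.317), +y at 135.5°. The pointer is about 50 mm short of the mark and the lever is about 0.96 rad open. The blue paddle sits at about stand (-23,-126,113). I'll align the yaw to the stand, shut the fingers and hover above the paddle.

>>> {"op": "play_rows", "data": {"translation": [[0, 0, 0], [0, 0, 0], [0, 0, 0], [0, 0, 0], [-20, 20, 12], [-20, 20, 12], [-20, 20, 12], [-20, 20, 12], [0, 0, 0], [0, 0, 0]], "turn": [[0, -0.088, 0], [0, -0.088, 0], [0, -0.088, 0], [0, -0.088, 0], [0, 0, 0], [0, 0, 0], [0, 0, 0], [0, 0, 0], [0, 0, 0.085], [0, 0, 0.085]], "fingers": [-1, -1, -1, -1, -1, -1, -1, -1, -1, -1]}}

```text
time: 1.97
position: [0.5637, -0.4256, 0.1702]
tool_rot: [-0.568, 1.763, -1.633]
ft_force: [-0.4, -0.7, 0.1]
grip_width: 0.007
```

```bash
python3 - <<'E'
from stand import *
s=ctrl.get_state(); print(s["time"],s["position"],S(s["position"]),s["grip_width"],s["ft_force"])
M=Rn.from_rotvec(s["tool_rot"]).as_matrix();print(np.array([[M[:,i]@XH,M[:,i]@YH,M[2,i]] for i in range(3)]).round(3))
crop(ctrl.get_image("wrist"),0,0,512,384,1.5,"pics/w2.png")
E
```

```text
1.9667 [ 0.56365245 -0.42562123  0.1701616 ] [-0.02823354 -0.12624122  0.1701616 ] 0.00720912040813819 [-0.43851495 -0.70867641  0.0716324 ]
[[-0.985 -0.003 -0.173]
 [ 0.173  0.004 -0.985]
 [ 0.004 -1.    -0.003]]
```

View pics/w2.png

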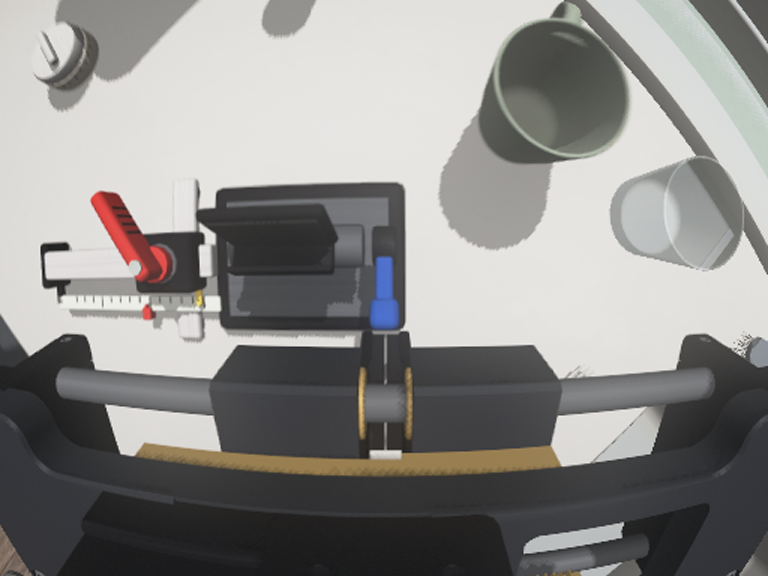

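The paddle (384,310) and the finger tips (385,340) are in line, so I'll press straight down.

>>> {"op": "play_rows", "data": {"translation": [[3, 18, 0], [3, 18, 0], [2.5, 15, 0], [1.7, 10, 0], [1, 6, 0], [1, 6, 0], [1, 6, 0], [0.9, 5, 0], [0, 0, 0], [0, 0, 0]], "turn": [[0, 0, 0], [0, 0, 0], [0, 0, 0], [0, 0, 0], [0, 0, 0], [0, 0, 0], [0, 0, 0], [0, 0, 0], [0, 0, 0], [0, 0, 0]], "fingers": [-1, -1, -1, -1, -1, -1, -1, -1, -1, -1]}}

```text
time: 2.85
position: [0.5619, -0.4288, 0.0874]
tool_rot: [-0.567, 1.764, -1.642]
ft_force: [-0.2, -0.0, -0.6]
grip_width: 0.004
```

```bash
python3 - <<'E'
from stand import *
s=ctrl.get_state(); print(s["time"],s["position"],S(s["position"]),s["grip_width"],s["ft_force"])
crop(ctrl.get_image("wrist"),0,0,512,384,1.5,"pics/w3.png")
E
```

```text
2.85 [ 0.56193838 -0.42880958  0.08738683] [-0.03170904 -0.1272534   0.08738683] 0.004038837740020714 [-0.20963311 -0.00336265 -0.59319221]
```

View pics/w3.png

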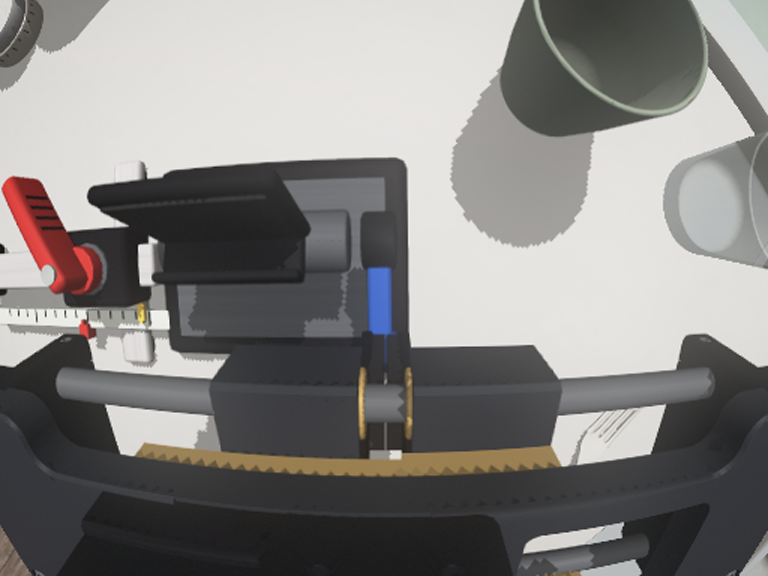

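The blue rod now looks longer and level with the fingers on the paddle. There's no stop force yet, so I'll press further.

>>> {"op": "play_rows", "data": {"translation": [[0, 2, 0], [0, 2, 0], [0, 2, 0], [0, 1, 0], [0, 1, 0], [0, 0, 0], [0, 0, 0], [0, 0, 0], [0, 0, 0], [0, 0, 0]], "turn": [[0, 0, 0], [0, 0, 0], [0, 0, 0], [0, 0, 0], [0, 0, 0], [0, 0, 0], [0, 0, 0], [0, 0, 0], [0, 0, 0], [0, 0, 0]], "fingers": [-1, -1, -1, -1, -1, -1, -1, -1, -1, -1]}}

```text
time: 3.73
position: [0.5638, -0.4281, 0.0835]
tool_rot: [-0.567, 1.76, -1.643]
ft_force: [-5.6, 2.8, 15.3]
grip_width: 0.004
```

There's 15 N at the stop with the tips at about 82 mm, so the lever is down. I'll retract up and away, undo the tilt and check.

>>> {"op": "play_rows", "data": {"translation": [[-2, -14, 0], [-3, -20, 0], [-3, -20, 0], [-3, -20, 0], [-3, -20, 0], [0, -10, 0], [30, 0, 0], [30, 0, 0], [0, 0, 0], [0, 0, 0]], "turn": [[0, 0, 0], [0, 0, 0], [0, 0, 0], [0, 0, 0], [0, 0, -0.085], [0, 0, -0.085], [0, 0, 0], [0, 0, 0], [0, 0, 0], [0, 0, 0]], "fingers": [-1, -1, -1, -1, -1, 0.3, 0.3, 0.3, 0.3, 0.3]}}

```text
time: 4.57
position: [0.5172, -0.4744, 0.1844]
tool_rot: [-0.733, 1.758, -1.759]
ft_force: [0.9, 1.4, -0.1]
grip_width: 0.298
```

```bash
python3 - <<'E'
from stand import *
s=ctrl.get_state(); print(s["time"],s["position"],S(s["position"]),s["grip_width"],s["ft_force"])
W2=ctrl.camera_info("wrist");im=ctrl.get_image("wrist");pickle.dump((W2,im),open("v4.pkl","wb"))
crop(im,0,20,260,215,3,"pics/w4.png")
for nm,p in [("tip low",(-.033,-.126,.083)),("origin",(0,0,.022)),("pivot",(0,.03,.066)),("railend",(0,.165,.038))]: print(nm,proj(W2,Wd(p),True),(proj(W2,Wd(p),True)-[0,20])*3)
E
```

```text
4.5667 [ 0.51719555 -0.47444392  0.18444339] [-0.09561842 -0.12732609  0.18444339] 0.29793952202283075 [ 0.85234462  1.40142162 -0.14313751]
tip low [254.16433054 122.49242545] [762.49299162 307.47727635]
origin [142.41418128  94.36629206] [427.24254383 223.09887617]
pivot [100.74974059  96.54130477] [302.24922176 229.62391431]
railend [ 26.71424143 109.90995594] [ 80.1427243  269.72986781]
```

View pics/w4.png

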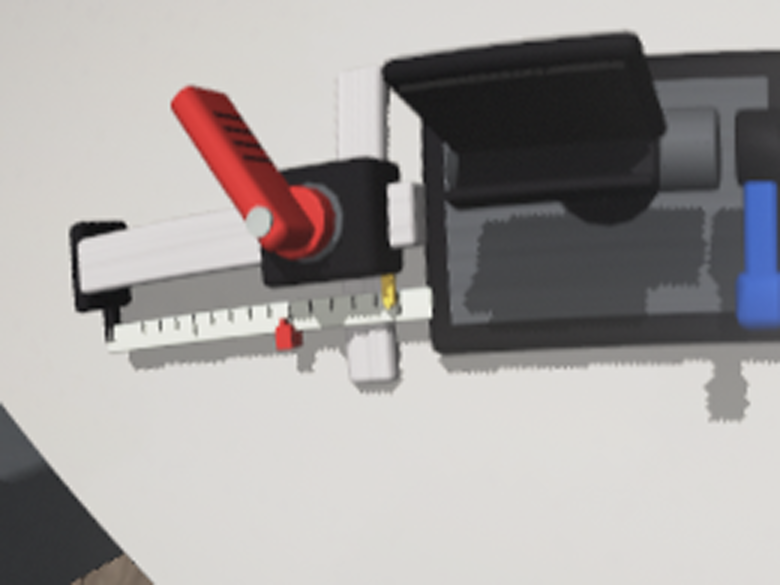

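Blue paddle centre is (760,298) against (762,307) predicted for level, so it's flat. Pointer tip is at (388,308) and clip tip at (288,322). I'll measure the mark offset and lever angle from both views.

```bash
python3 - <<'E'
from stand import *
W2,im=pickle.load(open("v4.pkl","rb"))
q=lambda u,v,z:S(onz(W2,u/3+0,v/3+20,z,True))*1000
for n,a in dict(ptr=(388,308,.03),clip=(288,322,.025),hub=(308,222,.066),pin=(259,222,.09),tU=(220,88,.088),tL=(174,103,.088),rootR=(310,228,.062),railL1=(255,282,.038),railL2=(88,290,.038),rU1=(240,208,.038),rU2=(82,240,.038),e1=(432,300,.022),baseFL=(438,345,.022)).items(): print(n,q(*a).round(1))
for n,a in dict(ptr=(369,374,.030),clip=(272,422,.025),pin=(237,323,.09),hub=(272,318,.066),levU=(135,232,.088),levL=(115,245,.088),levR=(262,345,.088)).items(): print("v1",n,(S(P(*a))*1000).round(1))
# tri lever tip
def wr(u,v): return ray(W,u/3.3+60,v/3.3+25,True)
def w2(u,v): return ray(W2,u/3,v/3+20,True)
for n,a,b in [("tU",(152,236),(220,88)),("tL",(115,247),(174,103)),("pin",(237,323),(259,222)),("ptr",(369,374),(388,308)),("clip",(272,422),(288,322))]: print(n,(S(tri([wr(*a),w2(*b)]))*1000).round(1))
E
```

```text
ptr [-30.9  14.4  30. ]
clip [-33.3  62.3  25. ]
hub [ 2.4 27.6 66. ]
pin [ 2.8 32.8 90. ]
tU [50.  49.5 88. ]
tL [48.6 69.4 88. ]
rootR [ 0.5 29.1 62. ]
railL1 [-16.   68.9  38. ]
railL2 [ -9.3 160.8  38. ]
rU1 [13.6 74.5 38. ]
rU2 [ 12.6 162.8  38. ]
e1 [-29.4  -0.7  22. ]
baseFL [-46.7  -2.2  22. ]
v1 ptr [-33.3  13.6  30. ]
v1 clip [-35.8  63.3  25. ]
v1 pin [ 1.6 33.4 90. ]
v1 hub [ 0.3 29.7 66. ]
v1 levU [49.4 59.9 88. ]
v1 levL [48.8 69.6 88. ]
v1 levR [-9.1 28.4 88. ]
tU [53.1 64.8 65.7]
tL [49.  71.1 85.8]
pin [ 2.6 35.4 85.7]
ptr [-32.1  13.9  30.2]
clip [-34.8  68.   14.9]
```

The mark is about 49 mm out and the lever about 0.95 rad open. Now I'll turn the jaws square to the blade and move above the grip.

>>> {"op": "play_rows", "data": {"translation": [[0, 0, 0], [0, 0, 0], [0, 0, 0], [0, 0, 0], [0, 0, 0], [0, 0, 0], [-35, 0, -12], [-35, 0, -12], [-35, 0, -12], [-35, 0, -12]], "turn": [[0, -0.103, 0], [0, -0.103, 0], [0, -0.103, 0], [0, -0.103, 0], [0, -0.103, 0], [0, -0.103, 0], [0, 0, 0], [0, 0, 0], [0, 0, 0], [0, 0, 0]], "fingers": [0.2, 0.2, 0.2, 0.2, 0.2, 0.2, 0.2, 0.2, 0.2, 0.2]}}

```text
time: 5.45
position: [0.4946, -0.3232, 0.1842]
tool_rot: [-1.129, 1.325, -1.324]
ft_force: [0.4, -0.4, 0.9]
grip_width: 0.595
```

>>> {"op": "play_rows", "data": {"translation": [[-30, 0, -11], [-30, 0, -11], [-8, 0, -2], [0, 0, 0], [0, 0, 0], [0, 0, 0], [0, 0, 0], [0, 0, 0], [0, 0, 0], [0, 0, 0]], "turn": [[0, 0, 0], [0, 0, 0], [0, 0, 0], [0, 0, 0], [0, 0, 0], [0, 0, 0], [0, 0, 0], [0, 0, 0], [0, 0, 0], [0, 0, 0]], "fingers": [0.2, 0.2, 0.2, 0.2, 0.2, 0.2, 0.2, 0.2, 0.2, 0.2]}}

```text
time: 6.28
position: [0.4812, -0.256, 0.1842]
tool_rot: [-1.129, 1.327, -1.326]
ft_force: [0.0, -0.2, -0.3]
grip_width: 0.602
```

```bash
cat > st.py <<'E'
from stand import *
import sys
s=ctrl.get_state(); print(s["time"],(S(s["position"])*1000).round(1),s["grip_width"],s["ft_force"].round(1),s["joint_positions"].round(2))
M=Rn.from_rotvec(s["tool_rot"]).as_matrix();SM=np.array([[M[:,i]@XH,M[:,i]@YH,M[2,i]] for i in range(3)]);print(SM.round(3),"jaw perp to blade at open angle",np.arctan2(-SM[0,0],-SM[0,1]).round(3))
if len(sys.argv)>1:
    W2=ctrl.camera_info("wrist");im=ctrl.get_image("wrist");pickle.dump((W2,im),open(f"{sys.argv[1]}.pkl","wb"))
    crop(im,0,0,512,384,1.5,f"pics/{sys.argv[1]}.png")
E
python3 st.py w5
```

```text
6.2833 [ 34.9  51.5 184.2] 0.6017436551747151 [ 0.  -0.2 -0.3] [ 0.85  0.15 -0.44  1.75  0.07  1.26  0.23]
[[-0.816 -0.578 -0.   ]
 [ 0.     0.    -1.   ]
 [ 0.578 -0.816 -0.   ]] jaw perp to blade at open angle 0.955
```

View pics/w5.png

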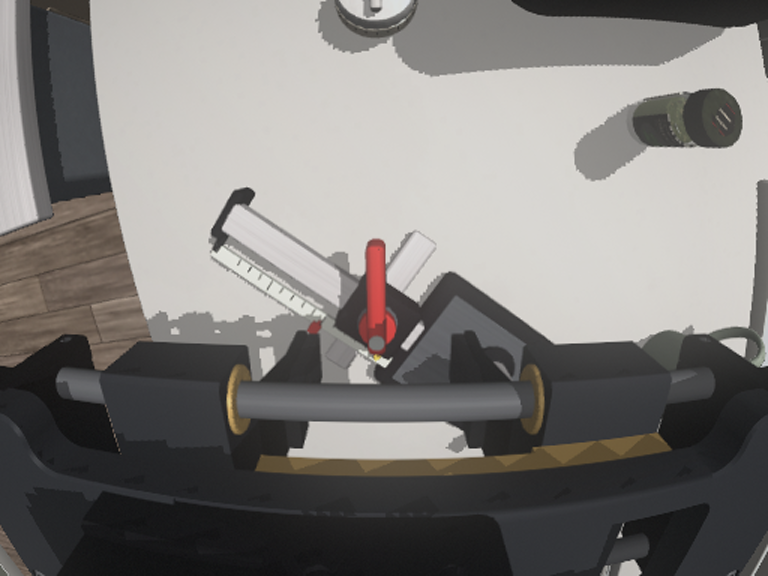

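```bash
python3 - <<'E'
from stand import *
W2,im=pickle.load(open("w5.pkl","rb"))
s=ctrl.get_state();M=Rn.from_rotvec(s["tool_rot"]).as_matrix()
h=cv2.cvtColor(im,cv2.COLOR_BGR2HSV);m=cv2.inRange(h,(0,150,90),(6,255,255))|cv2.inRange(h,(172,150,90),(180,255,255))
m[:150]=0;m[240:]=0;m[:,:235]=0;m[:,270:]=0
for v in range(160,240,8):
    u=np.flatnonzero(m[v]);
    if len(u):
        for z in (.088,.06):
            L=onz(W2,u.min()-.5,v,z,True);R=onz(W2,u.max()+.5,v,z,True)
            print(v,u.min(),u.max(),z,((M.T@(L-s["position"]))*1000).round(1),((M.T@(R-s["position"]))*1000).round(1))
E
```

```text
168 247 253 0.088 [-22.3  96.3  -8.1] [-22.3  96.3  -1.9]
168 247 253 0.06 [-16.4 124.3  -9.1] [-16.4 124.3  -2.2]
176 247 254 0.088 [-15.   96.3  -8.2] [-15.   96.3  -1. ]
176 247 254 0.06 [ -8.3 124.3  -9.2] [ -8.3 124.3  -1.3]
184 247 255 0.088 [-7.7 96.3 -8.2] [-7.7 96.3 -0.2]
184 247 255 0.06 [-1.000e-01  1.243e+02 -9.200e+00] [-1.000e-01  1.243e+02 -3.000e-01]
192 247 255 0.088 [-0.2 96.3 -8.3] [-0.2 96.3 -0.2]
192 247 255 0.06 [  8.1 124.3  -9.3] [  8.1 124.3  -0.3]
200 246 255 0.088 [ 7.4 96.3 -9.3] [ 7.4 96.3 -0.2]
200 246 255 0.06 [ 16.6 124.3 -10.4] [ 16.6 124.3  -0.3]
208 246 256 0.088 [15.2 96.3 -9.4] [15.1 96.3  0.7]
208 246 256 0.06 [ 25.2 124.3 -10.5] [ 25.1 124.3   0.7]
216 246 262 0.088 [23.  96.3 -9.5] [23.  96.3  6.3]
216 246 262 0.06 [ 33.9 124.3 -10.6] [ 33.9 124.3   6.9]
224 258 262 0.088 [31.1 96.3  1.7] [31.1 96.3  6.4]
224 258 262 0.06 [ 42.8 124.3   1.8] [ 42.8 124.3   6.9]
```

The blade centre is 4.5 mm to the tool's -z side, with the grip 38 mm from the pivot. I'll shift and descend.

>>> {"op": "play_rows", "data": {"translation": [[0, 0, -4.5], [0, 20, 0], [0, 20, 0], [0, 20, 0], [0, 20, 0], [0, 16, 0], [0, 12, 0], [0, 10, 0], [0, 6, 0], [0, 0, 0]], "turn": [[0, 0, 0], [0, 0, 0], [0, 0, 0], [0, 0, 0], [0, 0, 0], [0, 0, 0], [0, 0, 0], [0, 0, 0], [0, 0, 0], [0, 0, 0]], "fingers": [0.2, 0.2, 0.2, 0.2, 0.2, 0.2, 0.2, 0.2, 0.2, 0.2]}}

```text
time: 7.17
position: [0.4761, -0.2544, 0.0595]
tool_rot: [-1.13, 1.328, -1.325]
ft_force: [-0.1, -0.1, 1.3]
grip_width: 0.597
```

```bash
python3 st.py w6
```

```text
7.1667 [32.5 56.2 59.5] 0.5967359693494971 [-0.1 -0.1  1.3] [ 0.83  0.26 -0.43  1.89  0.13  1.01  0.18]
[[-0.816 -0.578 -0.001]
 [-0.     0.002 -1.   ]
 [ 0.578 -0.816 -0.002]] jaw perp to blade at open angle 0.954
```

View pics/w6.png

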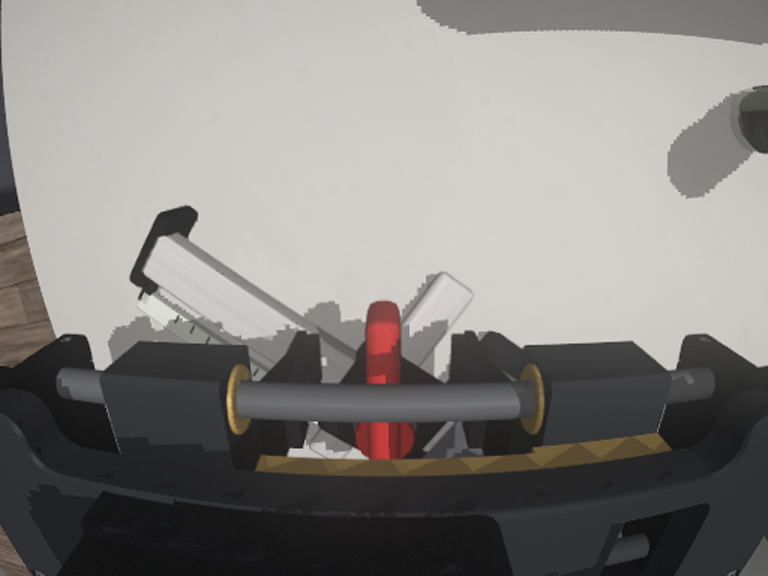

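The blade is centred at column 383 (finger midpoint 385). Closing.

>>> {"op": "play_rows", "data": {"translation": [[0, 0, 0], [0, 0, 0], [0, 0, 0], [0, 0, 0], [0, 0, 0], [0, 0, 0], [0, 0, 0], [0, 0, 0], [0, 0, 0], [0, 0, 0]], "turn": [[0, 0, 0], [0, 0, 0], [0, 0, 0], [0, 0, 0], [0, 0, 0], [0, 0, 0], [0, 0, 0], [0, 0, 0], [0, 0, 0], [0, 0, 0]], "fingers": [-0.3, -0.9, -1, -1, -1, -1, -1, -1, -1, -1], "grip_force": 50}}

```text
time: 8.05
position: [0.4762, -0.2545, 0.0605]
tool_rot: [-1.13, 1.327, -1.325]
ft_force: [-3.7, 1.5, 4.2]
grip_width: 0.137
```

```bash
python3 st.py; python3 - <<'E'
from h import *
# pulling direction +y stand 45 mm in tool axes
from stand import *
M=Rn.from_rotvec(ctrl.get_state()["tool_rot"]).as_matrix();print((M.T@YH).round(4))
E
```

```text
8.05 [32.5 56.  60.5] 0.13703999386168852 [-3.7  1.5  4.2] [ 0.83  0.26 -0.43  1.89  0.13  1.02  0.18]
[[-0.816 -0.578 -0.   ]
 [-0.001  0.001 -1.   ]
 [ 0.578 -0.816 -0.001]] jaw perp to blade at open angle 0.954
[-0.5782  0.0011 -0.8159]
```

Gripped at 12 mm. Pulling out about 48 mm along the rail.

>>> {"op": "play_rows", "data": {"translation": [[-2.3, 0, -3.3], [-3.5, 0, -4.9], [-3.5, 0, -4.9], [-3.5, 0, -4.9], [-3.5, 0, -4.9], [-3.5, 0, -4.9], [-3.5, 0, -4.9], [-3.5, 0, -4.9], [-1.2, 0, -1.6], [0, 0, 0]], "turn": [[0, 0, 0], [0, 0, 0], [0, 0, 0], [0, 0, 0], [0, 0, 0], [0, 0, 0], [0, 0, 0], [0, 0, 0], [0, 0, 0], [0, 0, 0]], "fingers": [-1, -1, -1, -1, -1, -1, -1, -1, -1, -1]}}

```text
time: 8.88
position: [0.4412, -0.2209, 0.0605]
tool_rot: [-1.131, 1.327, -1.326]
ft_force: [-2.0, -4.9, -0.9]
grip_width: 0.136
```

```bash
python3 st.py w7; python3 - <<'E'
from h import *
im=ctrl.get_image("top");crop(im,270,150,420,262,5,"pics/t7.png")
im=ctrl.get_image("side");crop(im,290,100,450,220,5,"pics/s7.png")
E
```

```text
8.8833 [ 31.9 104.6  60.5] 0.13636975291991332 [-2.  -4.9 -0.9] [ 0.83  0.17 -0.45  2.    0.09  0.99  0.18]
[[-0.816 -0.578  0.001]
 [-0.002  0.001 -1.   ]
 [ 0.578 -0.816 -0.001]] jaw perp to blade at open angle 0.954
```

View pics/w7.png

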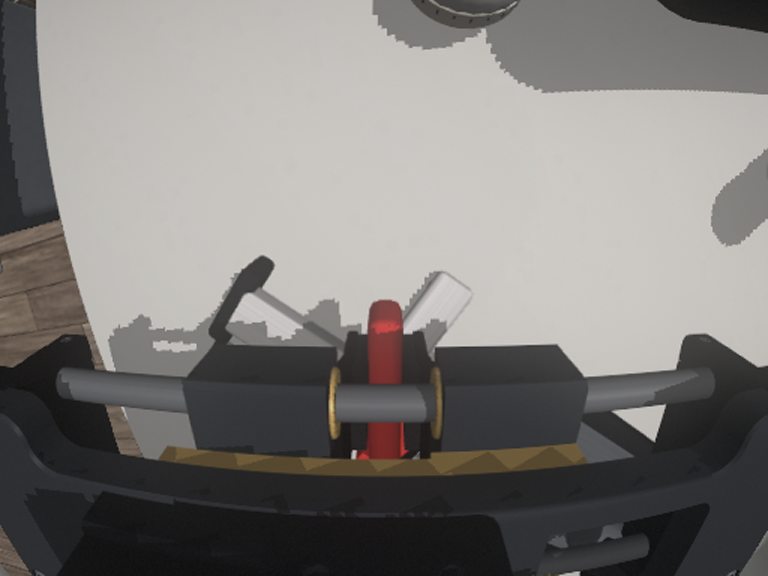

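View pics/t7.png

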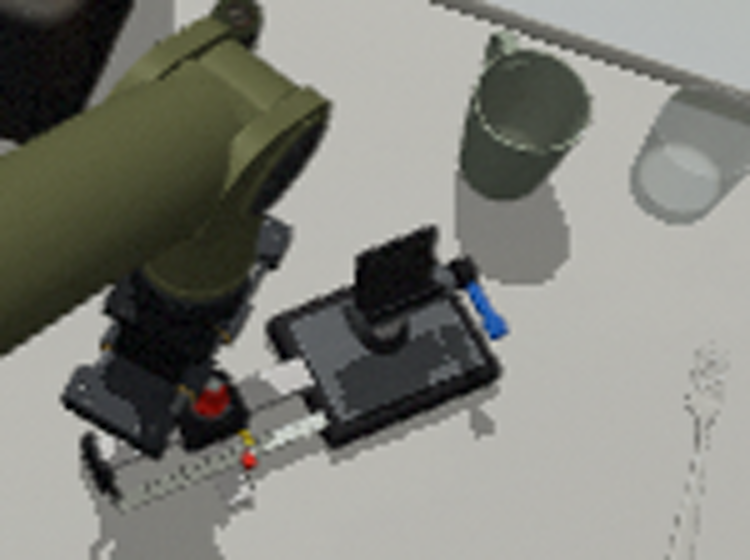

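View pics/s7.png

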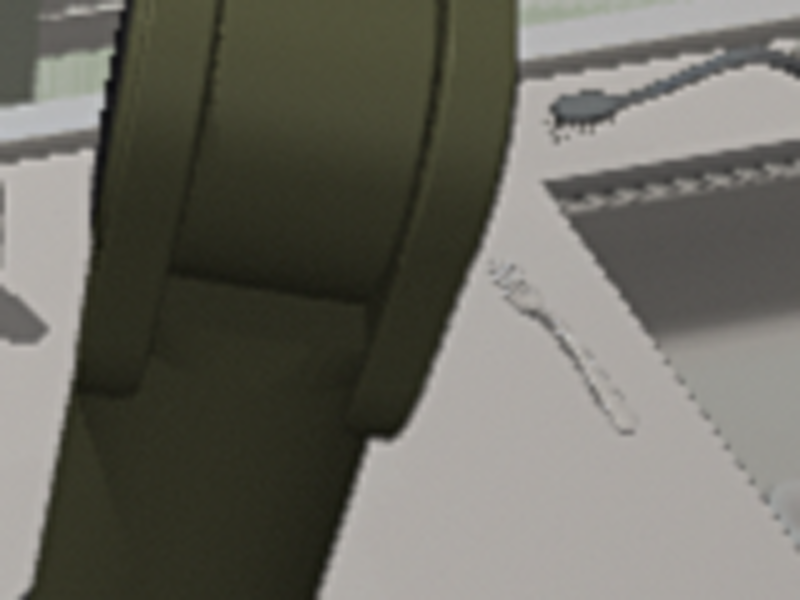

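The top view now shows the pointer (248,437) right beside the red clip (249,460). I'll measure with subpixel centroids, against the earlier view.

```bash
cat > ptr.py <<'E'
from stand import *
T=ctrl.camera_info("top")
def cent(im,kind):
    f=im.astype(float);b,g,r=f[...,0],f[...,1],f[...,2]
    w=np.clip(np.minimum(r,g)-b-25,0,None) if kind=="y" else np.clip(r-np.maximum(g,b)-40,0,None)*(r>1.8*g)
    return w
def meas(im,T,yb,rb):
    out=[]
    for k,(x0,y0,x1,y1),z in (("y",yb,.030),("r",rb,.025)):
        w=cent(im,k)[y0:y1,x0:x1];yy,xx=np.mgrid[y0:y1,x0:x1]
        c=np.array([(w*xx).sum(),(w*yy).sum()])/w.sum();S_=S(onz(T,*c,z))*1000
        print(k,w.sum().round(),c.round(2),S_.round(1));out.append(S_)
    print("mark - pointer along y:",(out[1]-out[0])[1].round(2)); return out
E
python3 - <<'E'
from ptr import *
ci,im=pickle.load(open("v1.pkl","rb"))
meas(im["top"],T,(327,227,336,236),(314,236,325,246))
im7=ctrl.get_image("top")
print(im7[234:246,315:324,2].tolist())
meas(im7,T,(314,233,325,240),(314,240,325,246))
cv2.imwrite("pics/t7z.png",cv2.resize(im7[225:255,300:340],None,fx=15,fy=15,interpolation=cv2.INTER_NEAREST))
E
```

```text
y 406.0 [330.54 231.87] [-25.2  13.7  30. ]
r 501.0 [319.34 241.48] [-41.5  66.4  25. ]
mark - pointer along y: 52.69
[[19, 12, 4, 12, 52, 126, 128, 126, 125], [15, 12, 8, 19, 69, 126, 127, 124, 126], [12, 11, 43, 116, 150, 125, 125, 124, 96], [45, 82, 122, 110, 143, 142, 110, 137, 126], [109, 126, 124, 112, 163, 151, 88, 128, 142], [116, 101, 145, 125, 107, 129, 127, 143, 192], [138, 87, 128, 122, 148, 190, 131, 108, 99], [129, 129, 127, 145, 197, 187, 107, 127, 126], [130, 133, 106, 113, 197, 189, 134, 126, 126], [100, 104, 111, 68, 83, 89, 117, 126, 127], [115, 115, 113, 112, 116, 125, 126, 125, 137], [117, 116, 130, 182, 81, 126, 128, 137, 184]]
y 345.0 [319.13 237.08] [-27.4  61.   30. ]
r 512.0 [319.27 241.5 ] [-41.4  66.7  25. ]
mark - pointer along y: 5.64
```

View pics/t7z.png

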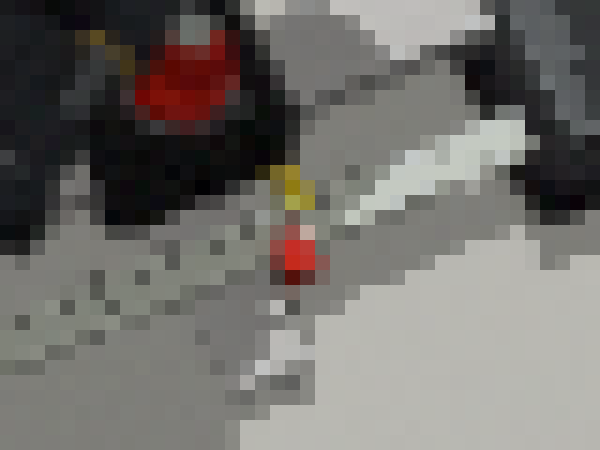

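```bash
python3 - <<'E'
from ptr import *
ci,im=pickle.load(open("v1.pkl","rb"));W4,im4=pickle.load(open("v4.pkl","rb"))
def mw(I,Wc,yb,rb,fn):
    P_=[]
    for k,(x0,y0,x1,y1),z in (("y",yb,.03),("r",rb,.025)):
        w=cent(I,k)[y0:y1,x0:x1];yy,xx=np.mgrid[y0:y1,x0:x1];c=np.array([(w*xx).sum(),(w*yy).sum()])/w.sum()
        P_.append(S(onz(Wc,*c,z,True))*1000);print(k,w.sum().round(),c.round(2),P_[-1].round(1))
    print("diff",(P_[1]-P_[0])[1])
    x0=min(yb[0],rb[0])-6;y0=min(yb[1],rb[1])-6
    cv2.imwrite(fn,cv2.resize(I[y0:y0+45,x0:x0+60],None,fx=13,fy=13,interpolation=cv2.INTER_NEAREST))
    print("crop0",x0,y0)
mw(im["wrist"],ci["wrist"],(163,125,178,142),(134,148,152,166),"pics/z1.png")
mw(im4,W4,(122,108,138,126),(88,124,106,140),"pics/z4.png")
# image dir of stand x near mark in top
a=proj(T,Wd((-.03,.065,.03)));b=proj(T,Wd((-.04,.065,.03)));c=proj(T,Wd((-.03,.075,.03)));print("top px per 10mm -x",b-a,"per 10mm +y",c-a)
# frame check in top: base front corners at z .022
for n,p in dict(baseFL=(-.055,0,.022),baseFR=(.055,0,.022),baseBL=(-.055,-.145,.022)).items(): print(n,proj(T,Wd(p)), proj(ci["wrist"],Wd(p),True)*3.3-np.array([198,82.5]))
E
```

```text
y 1669.0 [169.27 133.53] [-26.   14.4  30. ]
r 2987.0 [142.09 156.1 ] [-39.7  65.6  25. ]
diff 51.22370529335455
crop0 128 119
y 2423.0 [129.04 117.11] [-24.6  14.4  30. ]
r 4451.0 [ 94.18 131.54] [-38.2  65.4  25. ]
diff 51.0021755456717
crop0 82 102
top px per 10mm -x [1.22222883 2.41459612] per 10mm +y [-2.48949992  0.99818302]
baseFL [337.30102476 238.40178549] [423.11824524 408.62454904]
baseFR [323.79899239 212.82271027] [328.84950898 162.10629921]
baseBL [372.31260081 224.23968712] [760.24927264 284.77395259]
```

View pics/z1.png

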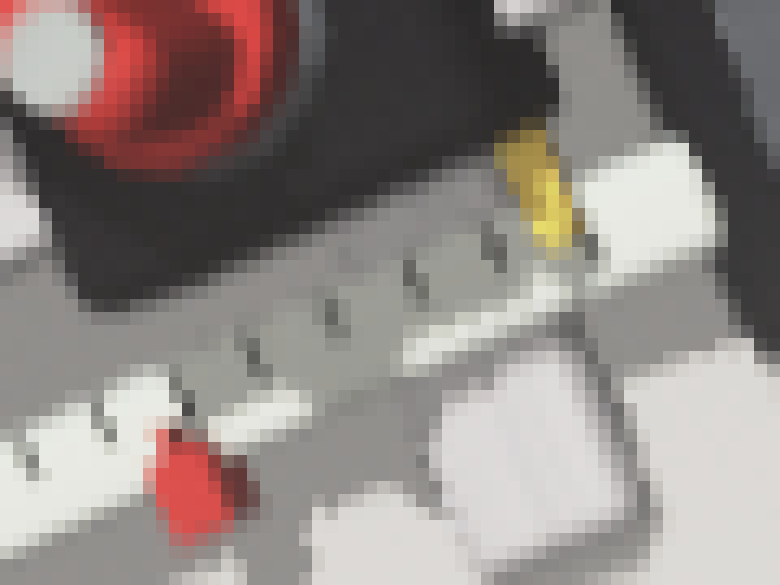

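View pics/z4.png

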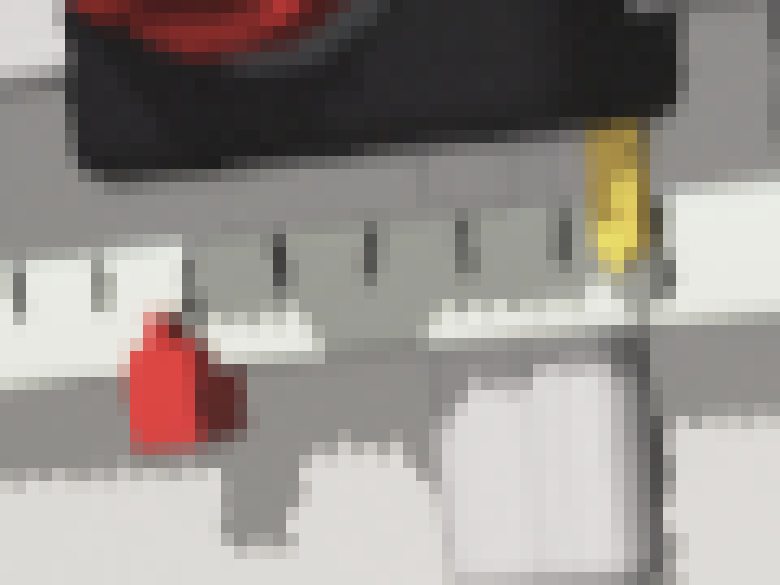

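```bash
python3 - <<'E'
from ptr import *
ci,im=pickle.load(open("v1.pkl","rb"));W4,im4=pickle.load(open("v4.pkl","rb"))
def g(C,x0,y0,u,v,z): return S(onz(C,u/13+x0-.5,v/13+y0-.5,z,True))*1000
W1=ci["wrist"]
for nm,C,o,p,c,ft in (("v1",W1,(128,119),(557,248),(167,432),(205,540)),("v4",W4,(82,102),(617,270),(158,315),(165,450))):
    A=g(C,*o,*p,.03);B=g(C,*o,*c,.025);Cc=g(C,*o,*ft,.025);print(nm,A.round(1),B.round(1),Cc.round(1),"diff",(B-A)[1].round(2))
# ticks spacing along y on ruler (z~?) v4: ticks cols 18,97,188,279,371,461,565 
for z in (.02,.024): print([g(W4,82,102,u,v,z)[1].round(1) for u,v in((18,300),(97,288),(188,283),(279,262),(371,250),(461,245),(565,240),(665,250))])
E
```

```text
v1 [-31.6  15.1  30. ] [-33.1  65.6  25. ] [-45.5  66.3  25. ] diff 50.47
v4 [-30.5  14.9  30. ] [-31.1  65.6  25. ] [-43.7  66.   25. ] diff 50.69
[np.float64(84.7), np.float64(75.4), np.float64(65.0), np.float64(54.7), np.float64(44.7), np.float64(35.2), np.float64(24.5), np.float64(14.5)]
[np.float64(82.1), np.float64(72.9), np.float64(62.6), np.float64(52.5), np.float64(42.6), np.float64(33.2), np.float64(22.6), np.float64(12.8)]
```

The tip measurements agree: 50.6 mm is needed and I've pulled 48.6. I'll pull 2.2 mm more, then swing the lever halfway, short of the bite.

>>> {"op": "play_rows", "data": {"translation": [[-0.7, 0, -0.9], [-0.6, 0, -0.9], [0, 0, 0], [0.1, 0, -3.04], [0.1, 0, -3.04], [0.1, 0, -3.04], [0.1, 0, -3.04], [0.1, 0, -3.04], [0.1, 0, -3.04], [0, 0, 0]], "turn": [[0, 0, 0], [0, 0, 0], [0, 0, 0], [0, -0.08, 0], [0, -0.08, 0], [0, -0.08, 0], [0, -0.08, 0], [0, -0.08, 0], [0, -0.08, 0], [0, 0, 0]], "fingers": [-1, -1, -1, -1, -1, -1, -1, -1, -1, -1]}}

```text
time: 9.92
position: [0.4224, -0.2209, 0.0605]
tool_rot: [-1.345, 0.969, -0.97]
ft_force: [-0.5, -4.2, -2.9]
grip_width: 0.135
```

```bash
python3 st.py w8; python3 - <<'E'
from ptr import *
s=ctrl.get_state();M=Rn.from_rotvec(s["tool_rot"]).as_matrix();print("pivot",(S(s["position"]+M[:,0]*.038)*1000).round(1))
im7=ctrl.get_image("top");cv2.imwrite("pics/t8.png",im7)
meas(im7,T,(314,233,325,240),(314,240,325,246))
cv2.imwrite("pics/t8z.png",cv2.resize(im7[225:255,300:340],None,fx=15,fy=15,interpolation=cv2.INTER_NEAREST))
E
```

```text
9.9167 [ 18.8 118.1  60.5] 0.1345031054468237 [-0.5 -4.2 -2.9] [ 0.89  0.13 -0.49  2.04  0.08  0.99  0.68]
[[-0.455 -0.89   0.001]
 [-0.001 -0.    -1.   ]
 [ 0.89  -0.455 -0.   ]] jaw perp to blade at open angle 0.473
pivot [ 1.5 84.3 60.5]
y 342.0 [318.36 237.23] [-26.8  63.9  30. ]
r 483.0 [319.28 241.58] [-41.7  66.8  25. ]
mark - pointer along y: 2.88
```

View pics/w8.png

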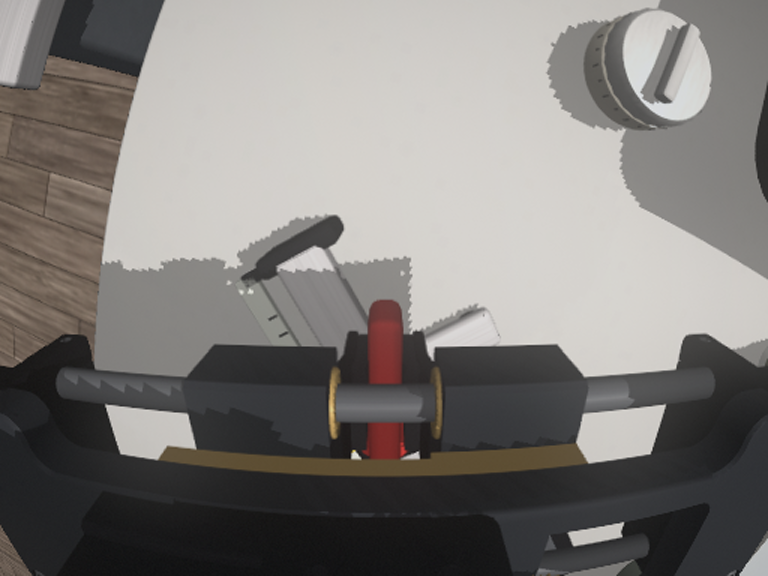

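View pics/t8z.png

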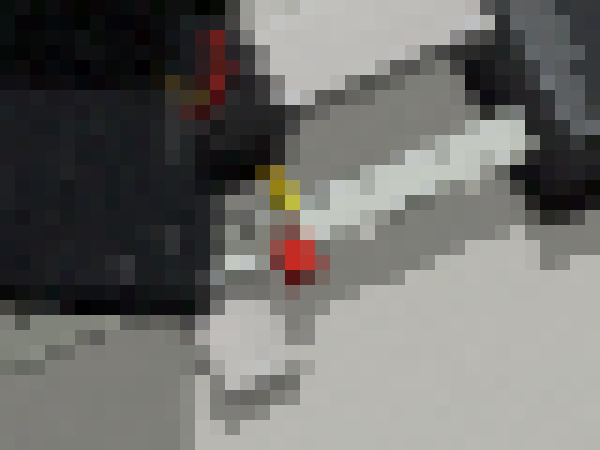

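Net pull is about 50.3 mm. Wrist measurements ask for 50.6 and the top view suggests slightly more, so I'll add 0.5 mm and close the cam.

>>> {"op": "play_rows", "data": {"translation": [[-0.45, 0, -0.2], [0.1, 0, -3.04], [0.1, 0, -3.04], [0.1, 0, -3.04], [0.1, 0, -3.04], [0.1, 0, -3.04], [0.1, 0, -3.04], [0, 0, 0], [0, 0, 0], [0, 0, 0]], "turn": [[0, 0, 0], [0, -0.08, 0], [0, -0.08, 0], [0, -0.08, 0], [0, -0.08, 0], [0, -0.08, 0], [0, -0.08, 0], [0, 0, 0], [0, 0, 0], [0, 0, 0]], "fingers": [-1, -1, -1, -1, -1, -1, -1, -1, -1, -1]}}

```text
time: 10.85
position: [0.4076, -0.2299, 0.0605]
tool_rot: [-1.485, 0.604, -0.605]
ft_force: [-0.3, -6.0, -1.5]
grip_width: 0.131
```

```bash
cat > st9.py <<'E'
from ptr import *
import sys
s=ctrl.get_state();M=Rn.from_rotvec(s["tool_rot"]).as_matrix();print("pivot",(S(s["position"]+M[:,0]*.038)*1000).round(1),"trq",s["torque"].round(2))
im7=ctrl.get_image("top");cv2.imwrite(f"pics/t{sys.argv[1]}.png",im7)
meas(im7,T,(314,233,325,240),(314,240,325,246))
cv2.imwrite(f"pics/t{sys.argv[1]}z.png",cv2.resize(im7[225:255,300:340],None,fx=15,fy=15,interpolation=cv2.INTER_NEAREST))
E
python3 st.py w9;python3 st9.py 9
```

```text
10.85 [  2.  122.2  60.5] 0.13111593755291098 [-0.3 -6.  -1.5] [ 0.95  0.12 -0.51  2.06  0.07  0.98  1.2 ]
[[ 0.003 -1.     0.001]
 [-0.    -0.001 -1.   ]
 [ 1.     0.003 -0.   ]] jaw perp to blade at open angle -0.003
pivot [ 2.1 84.3 60.5] trq [-1.25 -0.11 -0.08]
y 0.0 [nan nan] [nan nan nan]
r 0.0 [nan nan] [nan nan nan]
mark - pointer along y: nanptr.py:11: RuntimeWarning: invalid value encountered in divide
  c=np.array([(w*xx).sum(),(w*yy).sum()])/w.sum();S_=S(onz(T,*c,z))*1000
```

View pics/w9.png

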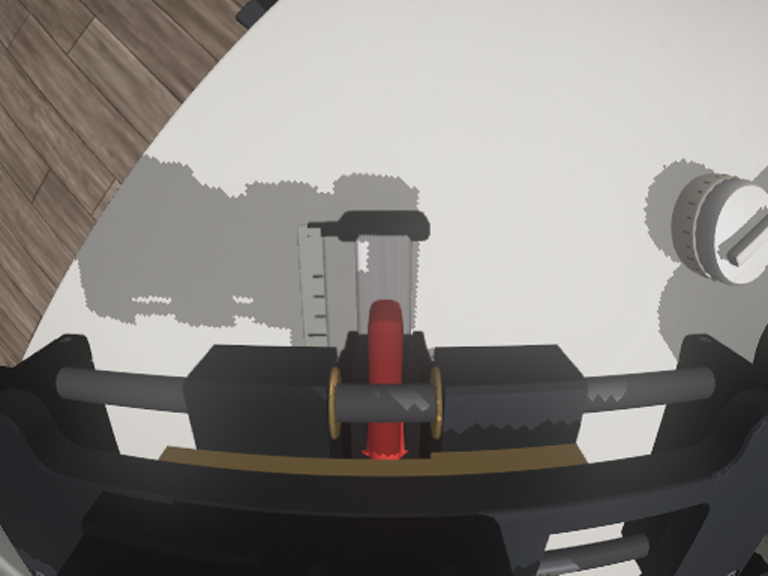

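View pics/t9z.png

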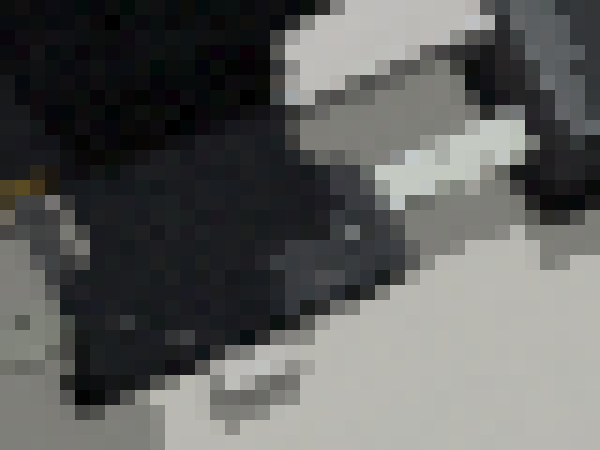

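The lever reads in line with the rail. I'll nudge it past the stop angle to make sure it's fully seated.

>>> {"op": "play_rows", "data": {"translation": [[0, 0, -0.8], [0, 0, -0.8], [0, 0, 0], [0, 0, 0], [0, 0, 0], [0, 0, 0], [0, 0, 0], [0, 0, 0], [0, 0, 0], [0, 0, 0]], "turn": [[0, -0.02, 0], [0, -0.02, 0], [0, 0, 0], [0, 0, 0], [0, 0, 0], [0, 0, 0], [0, 0, 0], [0, 0, 0], [0, 0, 0], [0, 0, 0]], "fingers": [-1, -1, -1, -1, -1, -1, -1, -1, -1, -1]}}

```text
time: 11.78
position: [0.4071, -0.2307, 0.0605]
tool_rot: [-1.493, 0.573, -0.576]
ft_force: [2.1, -4.7, -3.5]
grip_width: 0.13
```

```bash
python3 st.py; python3 -c "
from bench import ctrl;print(ctrl.get_state()['torque'])"
```

```text
11.7833 [  1.1 122.   60.5] 0.1304461276952381 [ 2.1 -4.7 -3.5] [ 0.95  0.12 -0.51  2.06  0.07  0.98  1.24]
[[ 0.042 -0.999  0.001]
 [ 0.001 -0.001 -1.   ]
 [ 0.999  0.042  0.001]] jaw perp to blade at open angle -0.042
[-1.05178449 -0.49760263 -0.52554323]
```

The moment at the wrist rose against the stop, so the cam is seated. The leg should be clamped now, so I'll let go briefly and look at the pointer up close.

>>> {"op": "play_rows", "data": {"translation": [[0, 0, 0], [0, 0, 0], [0, 0, 0], [0, -10, 0], [0, -25, 0], [0, -30, 0], [0, -30, 0], [20, -30, 0], [30, -10, 0], [0, 0, 0]], "turn": [[0, 0, 0], [0, 0, 0], [0, 0, 0], [0, 0, 0], [0, 0, 0], [0, 0, 0], [0, 0, 0], [0, 0, 0], [0, 0, 0], [0, 0, 0]], "fingers": [-0.4, 0.0, 0.0, 0.0, 0.0, 0.0, 0.0, 0.0, 0.0, 0.0]}}

```text
time: 12.62
position: [0.4478, -0.2678, 0.1997]
tool_rot: [-1.495, 0.566, -0.58]
ft_force: [0.3, -0.0, -0.1]
grip_width: 0.496
```

```bash
python3 st.py w10
```

```text
12.6167 [  3.1  67.  199.7] 0.4961892671320631 [ 0.3 -0.  -0.1] [ 0.97  0.08 -0.5   1.79  0.04  1.27  1.29]
[[ 0.044 -0.999  0.009]
 [ 0.002 -0.009 -1.   ]
 [ 0.999  0.044  0.002]] jaw perp to blade at open angle -0.044
```

View pics/w10.png

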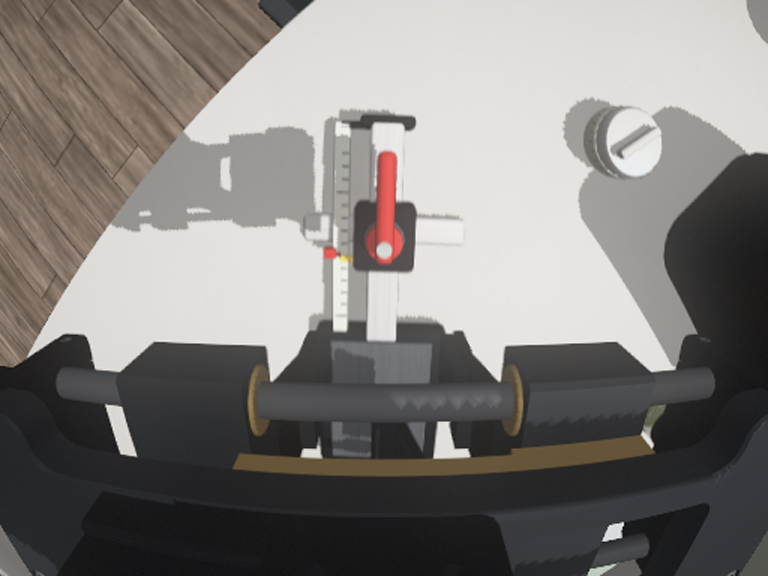

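```bash
python3 - <<'E'
from ptr import *
C,I=pickle.load(open("w10.pkl","rb"))
x0,y0=200,70
cv2.imwrite("pics/z10.png",cv2.resize(I[y0:y0+150,x0:x0+100],None,fx=4,fy=4,interpolation=cv2.INTER_NEAREST))
cv2.imwrite("pics/z10b.png",cv2.resize(I[155:187,210:252],None,fx=16,fy=16,interpolation=cv2.INTER_NEAREST))
E
```

```text
(no output)
```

View pics/z10.png

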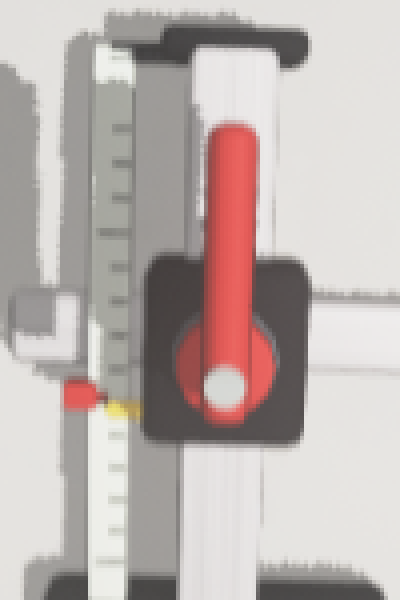

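View pics/z10b.png

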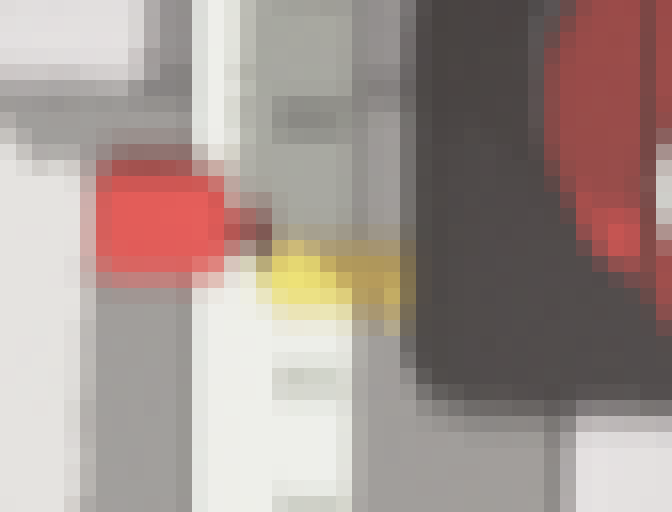

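```bash
python3 - <<'E'
from ptr import *
C,I=pickle.load(open("w10.pkl","rb"))
g=lambda u,v,z:S(onz(C,u/16+210-.5,v/16+155-.5,z,True))*1000
A=g(262,279,.03);B=g(268,229,.025);print(A,B,B-A, g(110,222,.025))
print("cam",S(-C["R"].T@C["t"]))
# ticks: z10 crop scale4
k=lambda u,v,z:S(onz(C,u/4+200-.5,v/4+70-.5,z,True))*1000
print([k(120,v,.022).round(1)[1] for v in (129,163,197,232,267,301,335,370,443,482,521,561)])
print("lever",k(232,130,.088),k(228,330,.088),"rail",k(192,60,.038),k(181,560,.038),k(277,60,.038),k(257,560,.038))
print("pin",k(224,388,.09))
E
```

```text
[-30.94189284  65.68059629  30.        ] [-31.04799573  68.22297543  25.        ] [-0.10610289  2.54237914 -5.        ] [-42.59626183  68.29771533  25.        ]
cam [1.22998408e-04 1.44552374e-01 3.60101880e-01]
[np.float64(145.3), np.float64(135.7), np.float64(126.0), np.float64(115.9), np.float64(105.9), np.float64(96.0), np.float64(86.1), np.float64(75.8), np.float64(53.9), np.float64(41.9), np.float64(29.6), np.float64(16.8)]
lever [  1.34495646 145.87492588  88.        ] [ 2.50939795 99.72031824 88.        ] rail [ -9.90665432 164.64240818  38.        ] [-7.62647401 23.97435339 38.        ] [ 12.6647283  165.68446657  38.        ] [14.31293173 24.95240834 38.        ]
pin [ 2.17503984 86.37042955 90.        ]
```

The pointer sits about 2.5 mm short of the mark (pointer tip y=65.7, clip tip y=68.2 in the same image). I'll regrasp, open the cam partway, pull about 2.4 mm more and close again.

>>> {"op": "play_rows", "data": {"translation": [[-30, 0, 0], [-20, 20, 0], [0, 30, 0], [0, 30, 0], [0, 30, 0], [0, 18, 0], [0, 10, 0], [0, 0, 0], [0, 0, 0], [0, 0, 0]], "turn": [[0, 0.025, 0], [0, 0, 0], [0, 0, 0], [0, 0, 0], [0, 0, 0], [0, 0, 0], [0, 0, 0], [0, 0, 0], [0, 0, 0], [0, 0, 0]], "fingers": [0, 0, 0, 0, 0, 0, 0, 0, -0.3, -1]}}

```text
time: 13.5
position: [0.4074, -0.2308, 0.0588]
tool_rot: [-1.489, 0.589, -0.593]
ft_force: [0.2, 0.1, -0.5]
grip_width: 0.424
```

>>> {"op": "play_rows", "data": {"translation": [[0, 0, 0], [0, 0, 0], [0, 0, 0], [0, 0, 0], [0, 0, 0], [0, 0, 0], [0, 0, 0], [0, 0, 0], [0, 0, 0], [0, 0, 0]], "turn": [[0, 0, 0], [0, 0, 0], [0, 0, 0], [0, 0, 0], [0, 0, 0], [0, 0, 0], [0, 0, 0], [0, 0, 0], [0, 0, 0], [0, 0, 0]], "fingers": [-1, -1, -1, -1, -1, -1, -1, -1, -1, -1], "grip_force": 55}}

```text
time: 14.33
position: [0.4072, -0.2306, 0.058]
tool_rot: [-1.489, 0.59, -0.592]
ft_force: [1.9, 1.3, 5.8]
grip_width: 0.133
```

```bash
python3 st.py
```

```text
14.3333 [  1.2 122.1  58. ] 0.13299655716287345 [1.9 1.3 5.8] [ 0.96  0.12 -0.52  2.06  0.07  0.98  1.22]
[[ 0.021 -1.     0.001]
 [ 0.    -0.001 -1.   ]
 [ 1.     0.021  0.   ]] jaw perp to blade at open angle -0.021
```

>>> {"op": "play_rows", "data": {"translation": [[0.1, 0, 3.04], [0.1, 0, 3.04], [0.1, 0, 3.04], [0.1, 0, 3.04], [0.1, 0, 3.04], [0.1, 0, 3.04], [0, 0, 0], [-1.1, 0, -0.5], [-1.1, 0, -0.5], [0, 0, 0]], "turn": [[0, 0.08, 0], [0, 0.08, 0], [0, 0.08, 0], [0, 0.08, 0], [0, 0.08, 0], [0, 0.08, 0], [0, 0, 0], [0, 0, 0], [0, 0, 0], [0, 0, 0]], "fingers": [-1, -1, -1, -1, -1, -1, -1, -1, -1, -1]}}

```text
time: 15.17
position: [0.4202, -0.2195, 0.0579]
tool_rot: [-1.35, 0.957, -0.96]
ft_force: [2.6, -2.0, 3.6]
grip_width: 0.132
```

```bash
python3 st.py; python3 st9.py 11
```

```text
15.1667 [ 18.2 120.6  57.9] 0.1322474140847928 [ 2.6 -2.   3.6] [ 0.9   0.13 -0.5   2.05  0.08  0.98  0.7 ]
[[-0.442 -0.897  0.002]
 [-0.    -0.002 -1.   ]
 [ 0.897 -0.442  0.001]] jaw perp to blade at open angle 0.458
pivot [ 1.4 86.5 58. ] trq [-0.67 -0.57  0.04]
y 250.0 [317.82 237.23] [-26.1  65.7  30. ]
r 505.0 [319.31 241.45] [-41.3  66.4  25. ]
mark - pointer along y: 0.76
```

View pics/t11z.png

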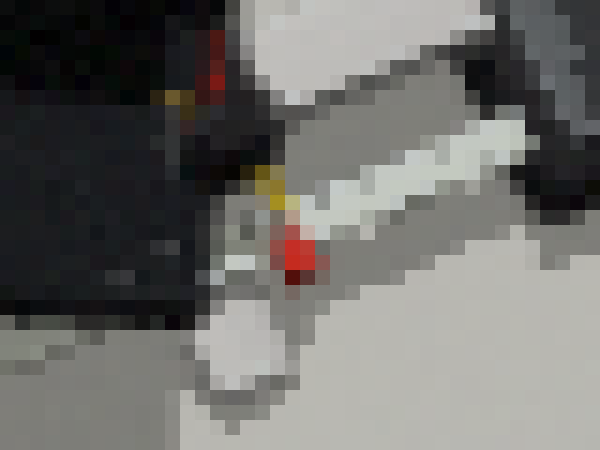

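The top view gap is now 0.8 mm. Closing the cam again.

>>> {"op": "play_rows", "data": {"translation": [[0, 0, -3.04], [0.1, 0, -3.04], [0.1, 0, -3.04], [0.1, 0, -3.04], [0.1, 0, -3.04], [0.1, 0, -3.04], [0, 0, -0.8], [0, 0, 0], [0, 0, 0], [0, 0, 0]], "turn": [[0, -0.08, 0], [0, -0.08, 0], [0, -0.08, 0], [0, -0.08, 0], [0, -0.08, 0], [0, -0.08, 0], [0, -0.02, 0], [0, 0, 0], [0, 0, 0], [0, 0, 0]], "fingers": [-1, -1, -1, -1, -1, -1, -1, -1, -1, -1]}}

```text
time: 16.05
position: [0.4053, -0.2292, 0.0579]
tool_rot: [-1.492, 0.575, -0.579]
ft_force: [5.2, -1.7, 3.7]
grip_width: 0.141
```

```bash
python3 st.py; python3 -c "
from bench import ctrl;print(ctrl.get_state()['torque'])"
```

```text
16.05 [  0.9 124.4  57.9] 0.14087939592282014 [ 5.2 -1.7  3.7] [ 0.96  0.11 -0.52  2.07  0.07  0.97  1.24]
[[ 0.039 -0.999  0.002]
 [ 0.002 -0.002 -1.   ]
 [ 0.999  0.039  0.001]] jaw perp to blade at open angle -0.039
[-0.51993055 -1.17001962 -0.52554727]
```

>>> {"op": "play_rows", "data": {"translation": [[0, 0, 0], [0, 0, 0], [0, 0, 0], [0, -10, 0], [0, -25, 0], [0, -30, 0], [0, -30, 0], [20, -30, 0], [30, -10, 0], [0, 0, 0]], "turn": [[0, 0, 0], [0, 0, 0], [0, 0, 0], [0, 0, 0], [0, 0, 0], [0, 0, 0], [0, 0, 0], [0, 0, 0], [0, 0, 0], [0, 0, 0]], "fingers": [-0.4, 0.0, 0.0, 0.0, 0.0, 0.0, 0.0, 0.0, 0.0, 0.0]}}

```text
time: 16.88
position: [0.4448, -0.2664, 0.1961]
tool_rot: [-1.494, 0.571, -0.583]
ft_force: [0.2, -1.0, 0.5]
grip_width: 0.495
```

```bash
python3 st.py w12; python3 - <<'E'
from ptr import *
C,I=pickle.load(open("w12.pkl","rb"))
cv2.imwrite("pics/z12.png",cv2.resize(I[70:220,200:300],None,fx=4,fy=4,interpolation=cv2.INTER_NEAREST))
cv2.imwrite("pics/z12b.png",cv2.resize(I[155:187,210:252],None,fx=16,fy=16,interpolation=cv2.INTER_NEAREST))
E
```

```text
16.8833 [  2.   70.1 196.1] 0.4949986991303805 [ 0.2 -1.   0.5] [ 0.98  0.08 -0.51  1.8   0.04  1.26  1.29]
[[ 0.039 -0.999  0.008]
 [ 0.002 -0.008 -1.   ]
 [ 0.999  0.039  0.001]] jaw perp to blade at open angle -0.039
```

View pics/z12b.png

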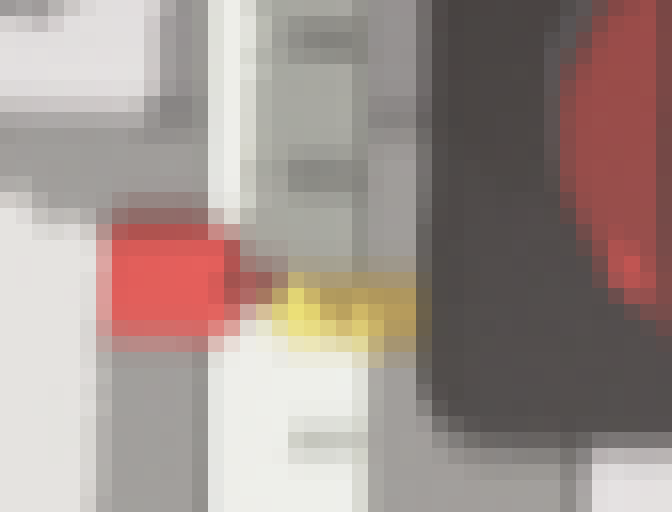

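View pics/z12.png

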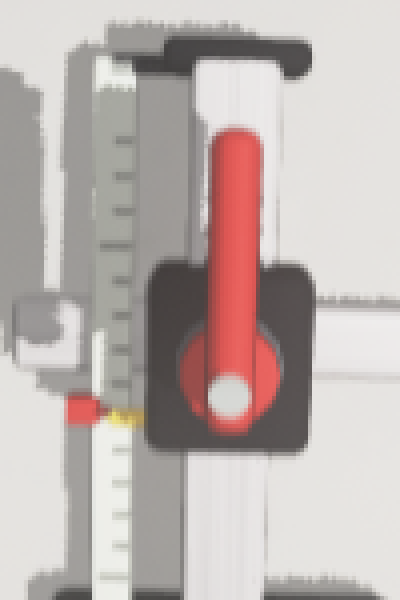

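```bash
python3 - <<'E'
from ptr import *
C,I=pickle.load(open("w12.pkl","rb"))
g=lambda u,v,z:S(onz(C,u/16+210-.5,v/16+155-.5,z,True))*1000
A=g(278,306,.03);B=g(280,285,.025);print("mark-ptr",(B-A).round(2), "body centre clip",g(165,287,.025).round(2),A.round(2))
k=lambda u,v,z:S(onz(C,u/4+200-.5,v/4+70-.5,z,True))*1000
for z in (.088,):
  a=k(238,135,z);b=k(231,330,z);print("lever dir",np.arctan2((a-b)[0],(a-b)[1]))
a=(k(194,70,.038)+k(281,70,.038))/2;b=(k(185,560,.038)+k(266,560,.038))/2;print("rail dir",np.arctan2((a-b)[0],(a-b)[1]))
E
```

```text
mark-ptr [-0.34  0.34 -5.  ] body centre clip [-39.39  68.04  25.  ] [-30.73  68.14  30.  ]
lever dir -0.004850075496157524
rail dir -0.01594995829431054
```

The pointer is now within about 0.3 mm of the mark, and the lever is parallel to the rail to within 0.01 rad. I'll regrasp firmly.

>>> {"op": "play_rows", "data": {"translation": [[-30, 0, 0], [-22, 20, 0], [0, 30, 0], [0, 30, 0], [0, 30, 0], [0, 16, 0], [0, 9, 0], [0, 0, 0], [0, 0, 0], [0, 0, 0]], "turn": [[0, 0.025, 0], [0, 0, 0], [0, 0, 0], [0, 0, 0], [0, 0, 0], [0, 0, 0], [0, 0, 0], [0, 0, 0], [0, 0, 0], [0, 0, 0]], "fingers": [0, 0, 0, 0, 0, 0, 0, 0, 0, 0]}}

```text
time: 17.77
position: [0.4036, -0.2276, 0.0586]
tool_rot: [-1.488, 0.594, -0.596]
ft_force: [0.8, 0.0, 0.8]
grip_width: 0.501
```

```bash
python3 st.py w13
```

```text
17.7667 [  0.9 126.7  58.6] 0.5013442168315085 [0.8 0.  0.8] [ 0.97  0.11 -0.53  2.07  0.07  0.98  1.21]
[[ 0.016 -1.     0.002]
 [ 0.    -0.002 -1.   ]
 [ 1.     0.016  0.   ]] jaw perp to blade at open angle -0.016
```

View pics/w13.png

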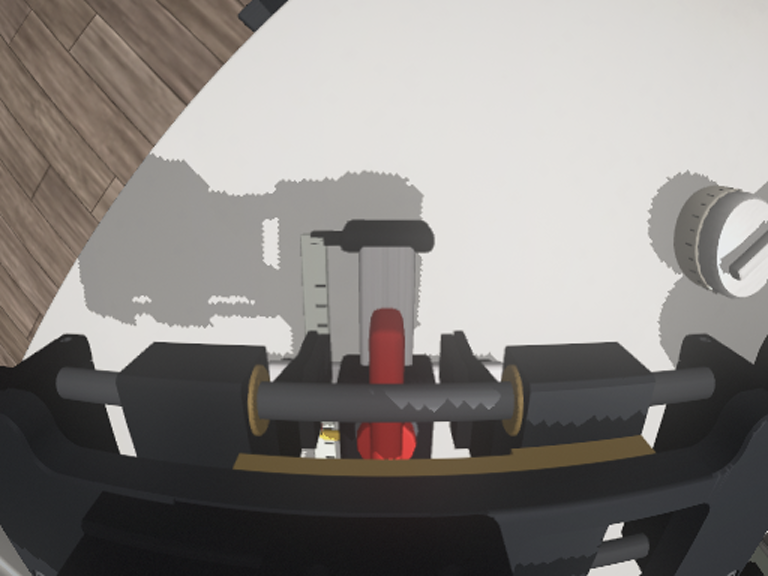

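The blade (386) is centred between the fingers (385). I'll move 4 mm closer to the grip point and close firmly.

>>> {"op": "play_rows", "data": {"translation": [[4, -1, 0], [0, 0, 0], [0, 0, 0], [0, 0, 0], [0, 0, 0], [0, 0, 0], [0, 0, 0], [0, 0, 0], [0, 0, 0], [0, 0, 0]], "turn": [[0, 0, 0], [0, 0, 0], [0, 0, 0], [0, 0, 0], [0, 0, 0], [0, 0, 0], [0, 0, 0], [0, 0, 0], [0, 0, 0], [0, 0, 0]], "fingers": [0, 0, -0.4, -1, -1, -1, -1, -1, -1, -1], "grip_force": 45}}

```text
time: 18.65
position: [0.4063, -0.2296, 0.0585]
tool_rot: [-1.487, 0.594, -0.595]
ft_force: [1.8, 1.5, -0.5]
grip_width: 0.137
```

>>> {"op": "play_rows", "data": {"translation": [[0, 0, 0], [0, 0, 0], [0, 0, 0], [0, 0, 0], [0, 0, 0], [0, 0, 0], [0, 0, 0], [0, 0, 0], [0, 0, 0], [0, 0, 0]], "turn": [[0, 0, 0], [0, 0, 0], [0, 0, 0], [0, 0, 0], [0, 0, 0], [0, 0, 0], [0, 0, 0], [0, 0, 0], [0, 0, 0], [0, 0, 0]], "fingers": [-1, -1, -1, -1, -1, -1, -1, -1, -1, -1]}}

```text
time: 19.48
position: [0.4062, -0.2297, 0.0585]
tool_rot: [-1.487, 0.594, -0.595]
ft_force: [3.5, 2.8, -1.9]
grip_width: 0.134
```

```bash
python3 st.py w14; python3 - <<'E'
from h import *
crop(ctrl.get_image("top"),140,130,420,340,2.8,"pics/t14.png")
E
```

```text
19.4833 [  1.1 123.4  58.5] 0.13364137768188764 [ 3.5  2.8 -1.9] [ 0.96  0.12 -0.53  2.06  0.07  0.98  1.21]
[[ 0.016 -1.     0.   ]
 [ 0.    -0.    -1.   ]
 [ 1.     0.016  0.   ]] jaw perp to blade at open angle -0.016
```

View pics/w14.png

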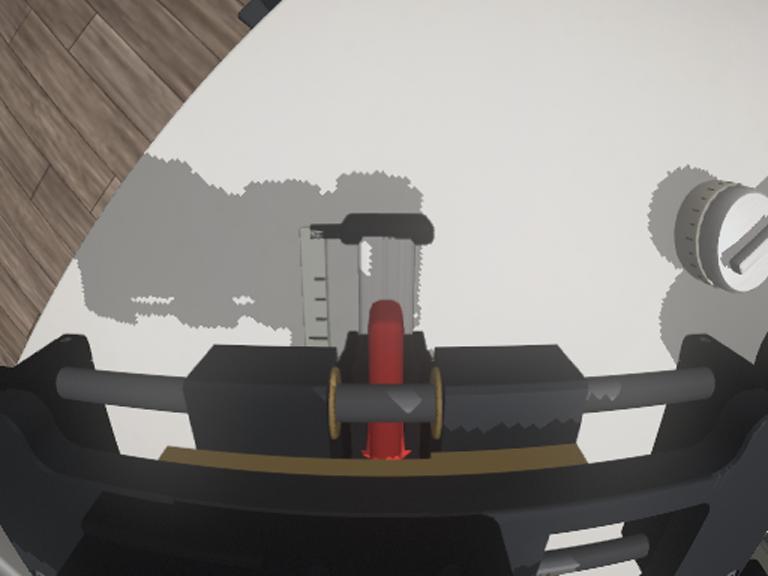

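View pics/t14.png

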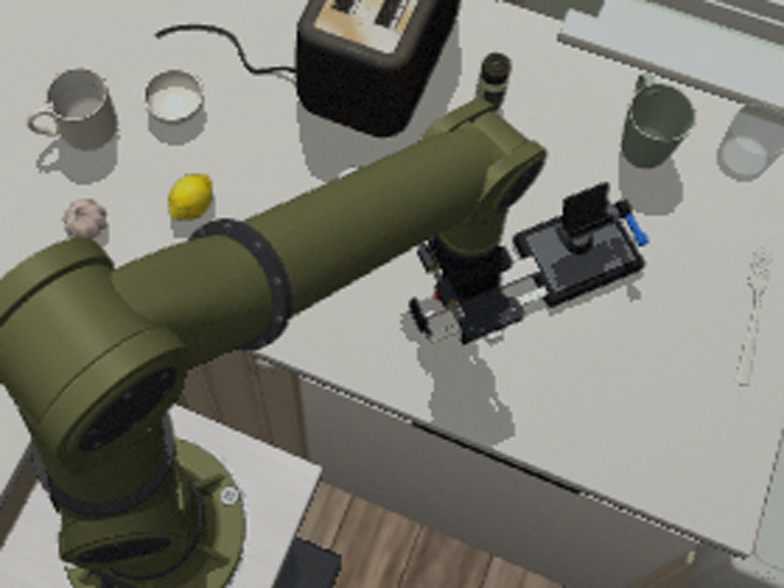

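The lever is held at a 12 mm opening with 45 N. The residual push is small and in the closing direction, and the surroundings are untouched. Handing in.

```bash
python3 - <<'E'
from bench import ctrl
print(ctrl.close_job()); s=ctrl.get_state(); print(s["time"],s["grip_width"],s["ft_force"])
E
```

```text
the job is handed in; nothing more can be done
None
the job is handed in; nothing more can be done
```

I handed in the job at about 19.6 s. The tilt is locked, the leg is at the mark, and the gripper is still holding the closed cam lever at 45 N.

- **Blue lever:** I pressed it down until it stopped at about 15 N. The wrist and top views then showed it level.
- **Leg and cam, first try:** I took the red lever, pulled the leg out and closed the cam. I then let go of the clamped lever briefly to look up close. The pointer was about 2.5 mm short, although my earlier measurements had said it was within about 0.5 mm.
- **Correction:** I regripped the lever, opened the cam partway, pulled about 2.4 mm further and closed it again.
- **Second look:** I let go once more to check. The pointer was about 0.3 mm from the mark, and the lever lined up with the rail to within about 0.01 rad. I then took hold of it again.

**Last checks:**
- The fingers are closed on the 12 mm blade, with about 5 N of residual force at the wrist.
- In the last top view the mug, garlic, lemon and spice jar looked undisturbed. The kitchen timer was hidden there, but the wrist view showed it standing.
- I could not recheck the pointer after the final grip because the gripper hid it.

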